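Move rinsed specimen plates from the rack into the drying carrier

ROBOT

A 6-joint arm with a two-finger parallel gripper is mounted at the origin on the work surface. World frame = base frame: x ahead of the robot, y to its left, z up, the work surface at z = 0. Lengths are in m, angles in degrees, forces in N, time in s.
With the tool pointing down it reaches from about 0.3 to 0.85 m from the base axis. Payload 5.4 kg.
Tool frame: the origin (TCP) lies between the finger pads; the fingertips stand 14 mm ahead of it and the grasp point (between the pads) lies 5 mm behind it; z points along the fingers, x is the direction in which the jaws open and shut, and the axes are right-handed (so a half turn about z gives the same grasp; the last joint's range is limited). The gripper opens to 85 mm and grips with 20 to 120 N. Pads are 22 mm wide; open, the fingers measure 114 mm over their backs; the gripper's body (76 mm by 85 mm) begins 54 mm behind the grasp point. The pads swing forward as they close: fully open they stand 13 mm farther back than shut.
Start: joints at [56.946, 9.076, 91.501, -0, 79.423, -12.038], TCP at [0.206, 0.537, 0.245] pointing down, gripper open.
Joint ranges: [-166.64, 166.64], [-54.1, 131.32], [10.49, 154.53], [-73.88, 253.88], [9.74, 151.15], [-171.62, 171.62]. Speed limits (degrees/s): [147.25, 147.25, 180, 180, 180, 180].

INTERFACE

Orientations are given as a 3x3 rotation matrix whose columns are the frame's x, y, z axes.
In Python, from station import env gives the robot as it stands.
- The arm moves only by the shell command python3 -m handwheel 'ROWS' [OPENING] [FORCE]. ROWS is JSON, a list of rows, each an object of numbers: "tx", "ty", "tz": the shift along the tool's x, y, z in mm; "ax", "ay", "az": the turn, a rotation vector about the tool's x, y, z in rad. In form: [{"tx": .., "ty": .., "tz": .., "ax": .., "ay": .., "az": ..}, ...]. A call has 1 to 12 rows; each row shifts and turns the commanded pose from where the row before left it, along the tool's axes as they then stand; what a row does not reach is not made up. A row lasts 1/8 s, in which the tool goes at most 62.5 mm and 10.7 degrees, less where a joint would pass 70% of its speed; a pose out of reach is approached as far as the arm can. A call is refused whole if a number of a shift passes 62.5 or a number of a turn 0.188, either way. A call with a gripper value outside its range is refused whole. OPENING is the closure, from 0 (fully open) to 1 (shut), set as the call begins (- or left out, the last holds). The fingers move at their own pace and stop on an object; FORCE is the grip in N (left out, the last holds). Time passes only in rows, so rows that do not move let the fingers close. It gives the time, the measured TCP pose, the force and the opening at its end, in the units of the state.
- env.read_state(): the state, without advancing time (a new reading comes with each control period).
- env.read_camera(name): name is "side" or "top"; returns a dict with "pixels" (384x512x3 uint8, red, green, blue), "camera_matrix" (3x3 intrinsics, pixels), "extrinsics" (4x4, takes a point from camera to world coordinates). Camera axes: x right, y down, z forward; pixel columns grow to the right and rows downward; lengths in m; the calibration is good to about 2 mm. A picture is of the moment at which its call begins. There is no depth.
- env.finish_job(): hands the job in, once; it reports no verdict.
Trained networks look in a picture, given as the dict that the camera call returned (one of the last four; its "shot" number tells which), for a name from the list of things; names that differ only in an ending like _2 or _b are one class to them, and where a whole thing is asked for, a point or a joint stands for the part that bears it (a point fixed in the world has none). Each returns a list of dicts, best first, with "score" (0 to 1); they miss things now and then, are a little off and sometimes report something else, mostly with a low value. They report only what shows in the picture. A call takes as long as a camera call.
- env.recognise(picture, thing): "rect" ([left, top, right, bottom] in pixels, round what is visible of it).
- env.tip_of(picture, thing): "at" ([column, row] in pixels: a listed point, or the origin of a listed thing).
The state is a dict: "time_s": time; "joints": joint angles; "joint_vel": joint speeds; "joint_efforts": joint torques, N m; "position": TCP position; "ee_rot": TCP orientation; "ft_force": force on the tool from outside, world axes, zero at the start; "ft_torque": the same for the moment, N m; "opening": opening from 0.0 (shut) to 1.0 (fully open).
Only numpy, scipy, OpenCV 4.12 (cv2) and the standard library are available. Lean on these libraries where they do the work, as an engineer would, in place of code of your own. Each camera call takes 0.05 s, during which the arm holds its last target. There are 200 camera calls.

TASK

Shut the air valve of the blow-dry bar fully off before you lift any glass plate; then slide every framed glass plate up out of the white plastic rinse rack and set it upright and fully down in the steel pin carrier, one to a slot, gently and without tipping it over. When all the plates are in the carrier, open the air valve half way (45 degrees). Leave the other things on the bench where they are.

Things in the scene. Friction and masses are not known exactly. Their poses are not given: they have to be found in the camera images.
- rack: White plastic rinse rack, fixed, 110 (its x) x 250 (its y) x 65 mm tall. Origin: centre of its underside. Five slots at y = -90, -45, 0, 45, 90 mm, each 11 mm wide (y) and 100 mm long (x), floor at z = 10 mm, toothed sides up to z = 65 mm, open in the middle. Some slots are empty. It may stand on the left or the right, the carrier on the other side.
- carrier: Loose steel carrier, 0.9 kg, 124 (x) x 250 (y) mm, empty at first. Origin: centre of underside. Five slots at y = -90, -45, 0, 45, 90 mm, each 14 mm wide (y) between pairs of 6 mm upright pins at x = -37 and 37 (tops z = 80); floor z = 10; side walls' inner faces at x = -52 and 52, up to z = 32. Wire handles at y = -120 and 120, up to z = 59. May be knocked 2-4 cm aside; need not go back.
- plate0: Framed glass plate, 90 mm wide, 8 mm thick, 120 mm tall, about 0.14 kg, a grey plastic frame around a glass pane with a pale round specimen. Origin: centre of its lower edge; its x runs along the 90 mm width, y through the 8 mm thickness, z up. It stands in a slot of the rack at the start (its x and y along the rack's), top edge 130 mm above the bench, upper 65 mm free of the rack. All plates are alike; some may be absent.
- plate1: Framed glass plate, 90 mm wide, 8 mm thick, 120 mm tall, about 0.14 kg, a grey plastic frame around a glass pane with a pale round specimen. Origin: centre of its lower edge; its x runs along the 90 mm width, y through the 8 mm thickness, z up. It stands in a slot of the rack at the start (its x and y along the rack's), top edge 130 mm above the bench, upper 65 mm free of the rack. All plates are alike; some may be absent.
- plate2: Framed glass plate, 90 mm wide, 8 mm thick, 120 mm tall, about 0.14 kg, a grey plastic frame around a glass pane with a pale round specimen. Origin: centre of its lower edge; its x runs along the 90 mm width, y through the 8 mm thickness, z up. It stands in a slot of the rack at the start (its x and y along the rack's), top edge 130 mm above the bench, upper 65 mm free of the rack. All plates are alike; some may be absent.
- plate3: Framed glass plate, 90 mm wide, 8 mm thick, 120 mm tall, about 0.14 kg, a grey plastic frame around a glass pane with a pale round specimen. Origin: centre of its lower edge; its x runs along the 90 mm width, y through the 8 mm thickness, z up. It stands in a slot of the rack at the start (its x and y along the rack's), top edge 130 mm above the bench, upper 65 mm free of the rack. All plates are alike; some may be absent.
- plate4: Framed glass plate, 90 mm wide, 8 mm thick, 120 mm tall, about 0.14 kg, a grey plastic frame around a glass pane with a pale round specimen. Origin: centre of its lower edge; its x runs along the 90 mm width, y through the 8 mm thickness, z up. It stands in a slot of the rack at the start (its x and y along the rack's), top edge 130 mm above the bench, upper 65 mm free of the rack. All plates are alike; some may be absent.
- air_handle (a joint): Angle of the black steel valve lever about a vertical axis, rad: 0 fully shut (stop), 0.785 half open, 1.571 fully open (stop); grows counter-clockwise seen from above. The lever points along dryer's +y at 0 and along its -x (to the robot) at 1.571. Starts more than half open. Light friction (0.12 N m, 2 N at the grip); stays where it is left.
- handle_grip (a point): Point on the valve lever to take it by: the middle of the lever's height and width, 62 mm from the turning axis, 103 mm above the bench. The lever there is a bar 14 mm wide and 26 mm tall (z = 90 to 116 mm), reaching from the hub to 90 mm from the axis, free underneath.
- valve_axis (a point): The turning axis of the valve handle, at the height of handle_grip (103 mm above the bench).
- dryer: The blow-dry stand, fixed: a brass ball valve on a grey foot (origin: under the valve's axis, on the bench), joined by a pipe along its +x to an aluminium air bar with nozzles, 460 mm long along its y, 180 mm behind the valve, up to 80 mm tall.
- dish: Closed glass dish, 92 mm across, 24 mm tall, between the two racks; origin under its centre. To be left alone.
- bottle: Amber bottle, 60 mm across, 150 mm tall, behind the left holder; origin under its centre. To be left alone.
- jar: Glass jar, 68 mm across, 90 mm tall, behind the right holder; origin under its centre. To be left alone.
- beaker: Glass beaker, 72 mm across, 95 mm tall, near the robot on the right; origin under its centre. To be left alone.
- brush: Brush, 130 mm long, lying near the robot in the middle; origin under its middle. To be left alone.

How it is judged (in metres and radians):
On the way, in this order (a step that is already met when the one before it is completed fails the run):
1. the air valve is fully shut (within 0.1 rad) while all the plates still stand in the rinse rack (value of joint air_handle below 0.1 rad and x of plate0 in the frame of rack between -0.02 and 0.02 m and y of plate0 in the frame of rack between -0.11 and 0.11 m and z of plate0 in the frame of rack between 0.004 and 0.016 m and angle between each of plate0, plate1, plate2, plate3, plate4's own z axis and vertical below 0.2 rad and angle between the y axis of each of plate0, plate1, plate2, plate3, plate4 and the y axis of rack, either way round below 0.25 rad and x of plate1 in the frame of rack between -0.02 and 0.02 m and y of plate1 in the frame of rack between -0.11 and 0.11 m and z of plate1 in the frame of rack between 0.004 and 0.016 m and x of plate2 in the frame of rack between -0.02 and 0.02 m and y of plate2 in the frame of rack between -0.11 and 0.11 m and z of plate2 in the frame of rack between 0.004 and 0.016 m and x of plate3 in the frame of rack between -0.02 and 0.02 m and y of plate3 in the frame of rack between -0.11 and 0.11 m and z of plate3 in the frame of rack between 0.004 and 0.016 m and x of plate4 in the frame of rack between -0.02 and 0.02 m and y of plate4 in the frame of rack between -0.11 and 0.11 m and z of plate4 in the frame of rack between 0.004 and 0.016 m), for 0.2 s.
2. every plate stands upright and fully down in the carrier, the air still shut (value of joint air_handle below 0.15 rad and x of plate0 in the frame of carrier between -0.02 and 0.02 m and y of plate0 in the frame of carrier between -0.11 and 0.11 m and z of plate0 in the frame of carrier between 0.004 and 0.016 m and angle between each of plate0, plate1, plate2, plate3, plate4's own z axis and vertical below 0.2 rad and angle between the y axis of each of plate0, plate1, plate2, plate3, plate4 and the y axis of carrier, either way round below 0.25 rad and x of plate1 in the frame of carrier between -0.02 and 0.02 m and y of plate1 in the frame of carrier between -0.11 and 0.11 m and z of plate1 in the frame of carrier between 0.004 and 0.016 m and x of plate2 in the frame of carrier between -0.02 and 0.02 m and y of plate2 in the frame of carrier between -0.11 and 0.11 m and z of plate2 in the frame of carrier between 0.004 and 0.016 m and x of plate3 in the frame of carrier between -0.02 and 0.02 m and y of plate3 in the frame of carrier between -0.11 and 0.11 m and z of plate3 in the frame of carrier between 0.004 and 0.016 m and x of plate4 in the frame of carrier between -0.02 and 0.02 m and y of plate4 in the frame of carrier between -0.11 and 0.11 m and z of plate4 in the frame of carrier between 0.004 and 0.016 m), for 0.3 s.
At the end, for the whole second after the job is handed in: Every plate present stands released and at rest in a carrier slot: lower edge on its floor (within 6 mm), upright within 0.2 rad, centred within 20 mm; the carrier stands flat on the bench; the valve handle is at 0.785 rad within 0.14 rad (value of joint air_handle between 0.645 and 0.925 rad and angle between carrier's own z axis and vertical below 0.05 rad and linear speed of each of carrier, plate0, plate1, plate2, plate3, plate4 below 0.02 m/s and x of plate0 in the frame of carrier between -0.02 and 0.02 m and y of plate0 in the frame of carrier between -0.11 and 0.11 m and z of plate0 in the frame of carrier between 0.004 and 0.016 m and angle between each of plate0, plate1, plate2, plate3, plate4's own z axis and vertical below 0.2 rad and angle between the y axis of each of plate0, plate1, plate2, plate3, plate4 and the y axis of carrier, either way round below 0.25 rad and contact force between each of plate0, plate1, plate2, plate3, plate4 and the fingers below 0.1 N and x of plate1 in the frame of carrier between -0.02 and 0.02 m and y of plate1 in the frame of carrier between -0.11 and 0.11 m and z of plate1 in the frame of carrier between 0.004 and 0.016 m and x of plate2 in the frame of carrier between -0.02 and 0.02 m and y of plate2 in the frame of carrier between -0.11 and 0.11 m and z of plate2 in the frame of carrier between 0.004 and 0.016 m and x of plate3 in the frame of carrier between -0.02 and 0.02 m and y of plate3 in the frame of carrier between -0.11 and 0.11 m and z of plate3 in the frame of carrier between 0.004 and 0.016 m and x of plate4 in the frame of carrier between -0.02 and 0.02 m and y of plate4 in the frame of carrier between -0.11 and 0.11 m and z of plate4 in the frame of carrier between 0.004 and 0.016 m); the robot touches nothing.
It fails at once if a plate is lifted out of the rack while the air valve is open (value of joint air_handle above 0.2 rad and height (world z) of any of plate0, plate1, plate2, plate3, plate4 above 0.04 m).
It fails at once if a plate is tipped over (more than 0.8 rad from upright) (angle between any of plate0, plate1, plate2, plate3, plate4's own z axis and vertical above 0.8 rad).
It fails at once if a plate is dropped or rammed onto the carrier (more than 60 N) (contact force between any of plate0, plate1, plate2, plate3, plate4 and carrier above 60 N).
It fails at once if another thing on the bench is pushed more than 30 mm from its place (distance of any of dish, bottle, jar, beaker, brush from where it was at the start of the episode above 0.03 m).
Of plate0, plate1, plate2, plate3, plate4 only 3 to 5 are there at a start; the rules pass over those that are not, and their reading is None.
At some moment in a run one of carrier may be knocked a few centimetres aside while the robot is not near it.
It also fails if it takes over 210 s, if anything falls off the work surface, if the arm or the gripper's body presses on something with over 40 N, if the wrist force passes 120 N, or if a joint passes its speed limit or range.

## Working session

There is one attempt and no reset: what is moved stays moved. The work goes in short steps, Python scripts to look and compute and a shell command to move; the robot and the scene stay as the last step left them, time stands still between calls to the robot, and variables do not carry over. Pictures are saved under pics/ and viewed, about 12 in all and at most 16, crops included, and the job is handed in when it is done.

```bash
ls; mkdir -p pics
cat > h.py <<'E'
import numpy as np, cv2
from station import env
def ray(pic,px):
    K=np.array(pic["camera_matrix"]);T=np.array(pic["extrinsics"])
    d=T[:3,:3]@np.linalg.solve(K,[px[0],px[1],1.]);return T[:3,3],d
def onz(pic,px,z):
    o,d=ray(pic,px);return o+d*(z-o[2])/d[2]
def proj(pic,p):
    K=np.array(pic["camera_matrix"]);T=np.array(pic["extrinsics"])
    c=T[:3,:3].T@(np.array(p,float)-T[:3,3]);u=K@c;return u[:2]/u[2]
def save(pic,name,crop=None,s=1):
    im=cv2.cvtColor(np.asarray(pic["pixels"]),cv2.COLOR_RGB2BGR)
    if crop: im=im[crop[1]:crop[3],crop[0]:crop[2]]
    cv2.imwrite("pics/"+name,cv2.resize(im,None,fx=s,fy=s,interpolation=cv2.INTER_CUBIC))
def tri(pa,a,pb,b):
    o1,d1=ray(pa,a);o2,d2=ray(pb,b)
    A=np.array([d1,-d2]).T;t=np.linalg.lstsq(A,o2-o1,rcond=None)[0]
    p,q=o1+d1*t[0],o2+d2*t[1];return (p+q)/2,np.linalg.norm(p-q)
E
python3 - <<'E'
from h import *
np.set_printoptions(precision=3,suppress=True)
s=env.read_state();print(s)
P={n:env.read_camera(n) for n in("top","side")}
for n,p in P.items():
    save(p,n+"0.png",s=1.5);print(n,np.array(p["extrinsics"]),np.array(p["camera_matrix"]))
    for t in["rack","carrier","plate0","handle_grip","valve_axis","dryer","dish","bottle","jar","beaker","brush"]:
        for r in env.tip_of(p,t)[:7]:
            z=.103 if t in("handle_grip","valve_axis") else .01 if t=="plate0" else 0
            print(n,t,r["score"],np.array(r["at"]),onz(p,r["at"],z))
E
```

```text
pics
{'time_s': 0.0, 'joints': array([ 56.946,   9.114,  91.574,  -0.002,  79.423, -12.039]), 'joint_vel': array([-0.081,  0.091, -0.17 ,  0.019,  0.008,  0.135]), 'joint_efforts': array([  0.   , -39.6  , -33.143,  -0.   ,   0.008,  -0.   ]), 'position': array([0.206, 0.536, 0.244]), 'ee_rot': array([[ 0.359,  0.933, -0.001],
       [ 0.933, -0.359, -0.002],
       [-0.002, -0.   , -1.   ]]), 'ft_force': array([-0.308, -0.599, -0.001]), 'ft_torque': array([0.024, 0.03 , 0.041]), 'opening': 0.9987502466831912}
top [[-0.01  -0.981  0.195  0.278]
 [-1.     0.01  -0.002 -0.024]
 [ 0.    -0.195 -0.981  1.005]
 [ 0.     0.     0.     1.   ]] [[368.91    0.    262.381]
 [  0.    368.91  192.03 ]
 [  0.      0.      1.   ]]
top rack 0.74 [346.8 178. ] [ 0.515 -0.263  0.   ]
top carrier 0.72 [146.8 183.4] [0.505 0.296 0.   ]
top plate0 0.97 [382.3 173.7] [ 0.524 -0.36   0.01 ]
top plate0 0.76 [352.6 178.4] [ 0.511 -0.277  0.01 ]
top plate0 0.62 [331.4 178.2] [ 0.512 -0.218  0.01 ]
top plate0 0.57 [316.5 179.4] [ 0.509 -0.176  0.01 ]
top handle_grip 0.7 [238.7 140.7] [0.592 0.033 0.103]
top v
[... 815 characters left out ...]
  0.01 ]
side plate0 0.75 [295.  277.5] [ 0.513 -0.268  0.01 ]
side plate0 0.62 [289.9 265. ] [ 0.516 -0.22   0.01 ]
side handle_grip 0.78 [288.6 179.4] [0.602 0.044 0.103]
side handle_grip 0.34 [376.7 282.2] [ 0.645 -0.422  0.103]
side valve_axis 0.72 [290.7 181.8] [0.603 0.03  0.103]
side valve_axis 0.67 [308.4 181.2] [0.656 0.02  0.103]
side dryer 0.75 [306.4 210.7] [0.655 0.012 0.   ]
side dryer 0.2 [236.5 169.9] [0.508 0.306 0.   ]
side bottle 0.81 [289.1 158.1] [0.716 0.341 0.   ]
side jar 0.97 [375.8 278.9] [ 0.717 -0.317  0.   ]
side beaker 0.74 [191.6 314.9] [ 0.239 -0.313  0.   ]
side beaker 0.42 [313.2 299.9] [ 0.533 -0.343  0.   ]
side brush 0.66 [214.2 227.9] [0.361 0.    0.   ]
```

View pics/top0.png

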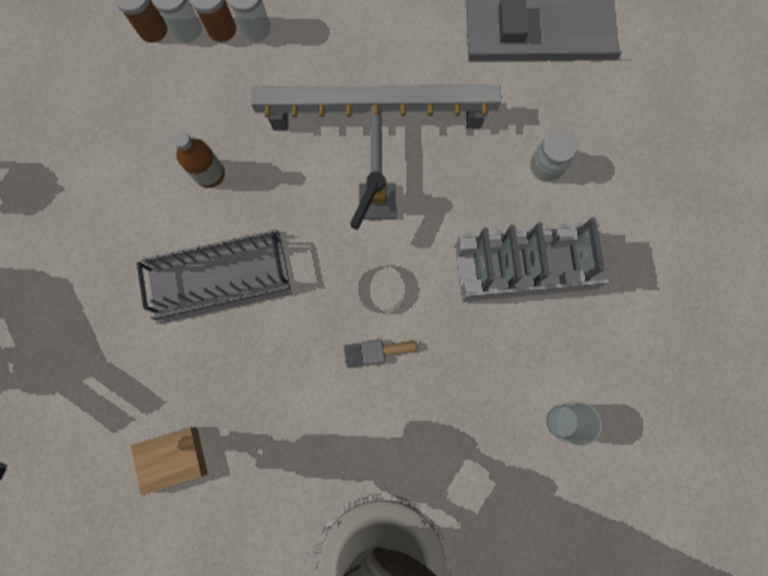

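View pics/side0.png

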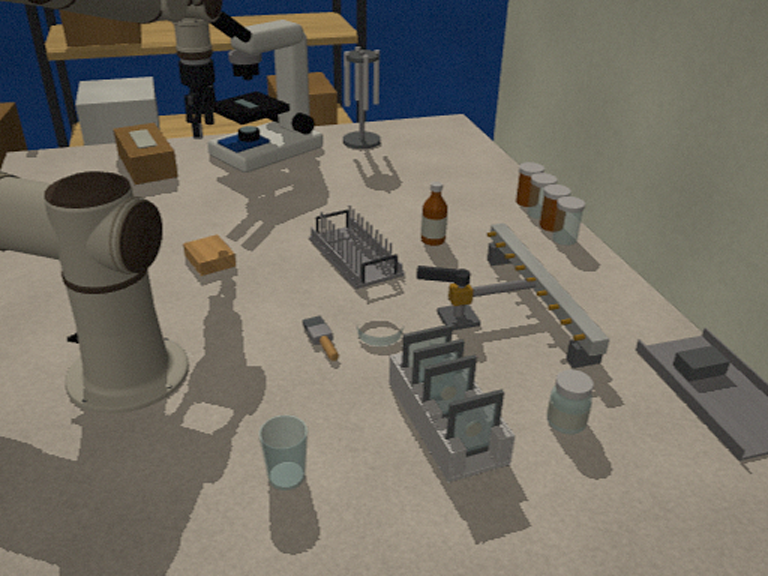

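The top view shows the carrier on the left, centred around (215,275), and the rack on the right, around (532,258). There are 4 plates, in rack slots +90, +45, 0 and -90. The valve lever hub is at (376,182) and the lever points to (355,225), about 60° open. The side view agrees. Next I'll refine the poses by fitting wireframes to the edges.

```bash
cat > fit.py <<'E'
from h import *
from scipy.optimize import minimize
def rect(x,y,z,cx=0,cy=0):
    c=[(cx-x,cy-y,z),(cx+x,cy-y,z),(cx+x,cy+y,z),(cx-x,cy+y,z)]
    return [(c[i],c[(i+1)%4]) for i in range(4)]
def plate(y,zb=.01,x=0):
    L=[]
    for yy in(y-.004,y+.004):
        c=[(x-.045,yy,zb+.03),(x-.045,yy,zb+.12),(x+.045,yy,zb+.12),(x+.045,yy,zb+.03)]
        L+=[(c[i],c[i+1]) for i in range(3)]
    return L
def carrier():
    L=rect(.062,.125,0)+rect(.052,.125,.032)
    for y in(-.12,.12): L+=[((-.05,y,.059),(.05,y,.059)),((-.05,y,.03),(-.05,y,.059)),((.05,y,.03),(.05,y,.059))]
    for s in(-.09,-.045,0,.045,.09):
        for x in(-.037,.037):
            for d in(-.01,.01): L+=[((x,s+d,.015),(x,s+d,.08))]
    return L
def rack(sl): 
    L=rect(.055,.125,0)+rect(.055,.125,.065)
    for y in sl:L+=plate(y)
    return L
def dryer(): return [((-.0,-.0,.0),(0,0,.09))]
def lever(): # frame: origin valve axis on bench, lever along +y
    return [((sx,.012,z),(sx,.09,z)) for sx in(-.007,.007) for z in(.09,.116)]+[((-.007,.09,z),(.007,.09,z)) for z in(.09,.116)]
def sample(L,n=25):
    return np.concatenate([np.linspace(a,b,n) for a,b in L])
def place(X,q):
    c,s=np.cos(q[2]),np.sin(q[2]);R=np.array([[c,-s,0],[s,c,0],[0,0,1]])
    return X@R.T+[q[0],q[1],0]
def projv(p,X):
    K=np.array(p["camera_matrix"]);T=np.array(p["extrinsics"])
    u=((X-T[:3,3])@T[:3,:3])@K.T;return u[:,:2]/u[:,2:]
def dts(P):
    D=[]
    for p in P:
        g=cv2.cvtColor(np.asarray(p["pixels"]),cv2.COLOR_RGB2GRAY)
        D.append(cv2.distanceTransform(255-cv2.Canny(cv2.GaussianBlur(g,(3,3),0),40,100),cv2.DIST_L2,5))
    return D
def fit(P,L,q0,D=None,cap=4):
    D=D or dts(P);X=sample(L)
    def f(q):
        c=0
        for p,d in zip(P,D):
            u=projv(p,place(X,q)).astype(np.float32)
            v=cv2.remap(d,u[:,0].reshape(-1,1),u[:,1].reshape(-1,1),cv2.INTER_LINEAR,borderValue=cap)
            c+=np.minimum(v,cap).mean()
        return c
    best=None
    for dx in(-.006,0,.006):
      for dy in(-.006,0,.006):
        for da in(-.04,0,.04):
          s=np.array(q0)+[dx,dy,da]
          r=minimize(f,s,method="Nelder-Mead",options=dict(initial_simplex=s+np.array([[0,0,0],[.004,0,0],[0,.004,0],[0,0,.03]]),xatol=1e-5,fatol=1e-4))
          if best is None or r.fun<best.fun:best=r
    return best.x,best.fun
def draw(p,im,L,q,col,S):
    for a,b in L:
        u=projv(p,place(np.array([a,b]),q))*S
        cv2.line(im,tuple(int(v) for v in u[0]),tuple(int(v) for v in u[1]),col,1)
E
python3 - <<'E'
from fit import *
np.set_printoptions(precision=4,suppress=True)
P=[env.read_camera(n) for n in("top","side")];D=dts(P)
SL=[.09,.045,0,-.09]
q={}
for n,L,q0 in(("rack",rack(SL),(.515,-.268,.09)),("carrier",carrier(),(.506,.295,.15)),("lever",lever(),(.648,.004,1.05))):
    q[n]=(L,fit(P,L,q0,D)); print(n,q[n][1])
    for i in(0,1): print("  ",["top","side"][i],fit(P[i:i+1],L,q0,D[i:i+1]))
S=3
for p,n,cr in((P[0],"top",(80,90,420,215)),(P[1],"side",(190,120,410,330))):
    im=cv2.cvtColor(np.asarray(p["pixels"]),cv2.COLOR_RGB2BGR);im=cv2.resize(im,None,fx=S,fy=S)
    for (L,(x,_)),c in zip(q.values(),[(0,0,255),(0,255,0),(255,0,255)]):draw(p,im,L,x,c,S)
    im=im[cr[1]*S:cr[3]*S,cr[0]*S:cr[2]*S]
    f=min(800/im.shape[1],600/im.shape[0],1);cv2.imwrite(f"pics/fit_{n}.png",cv2.resize(im,None,fx=f,fy=f,interpolation=cv2.INTER_AREA))
E
```

```text
rack (array([ 0.5159, -0.2709,  0.0875]), np.float64(2.181901216506958))
   top (array([ 0.5152, -0.2708,  0.091 ]), np.float64(0.9576334953308105))
   side (array([ 0.5168, -0.2699,  0.0807]), np.float64(1.1964387893676758))
carrier (array([0.5041, 0.2927, 0.2079]), np.float64(1.6154391765594482))
   top (array([0.4999, 0.2994, 0.2163]), np.float64(0.6774303317070007))
   side (array([0.5028, 0.3053, 0.1283]), np.float64(0.8648779392242432))
lever (array([0.6486, 0.0035, 1.1472]), np.float64(1.812523603439331))
   top (array([0.6471, 0.0037, 1.1418]), np.float64(0.9320527911186218))
   side (array([0.6494, 0.0049, 1.1548]), np.float64(0.8267833590507507))
```

View pics/fit_top.png

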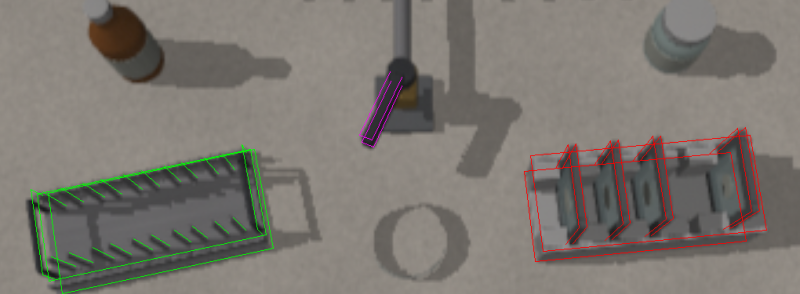

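View pics/fit_side.png

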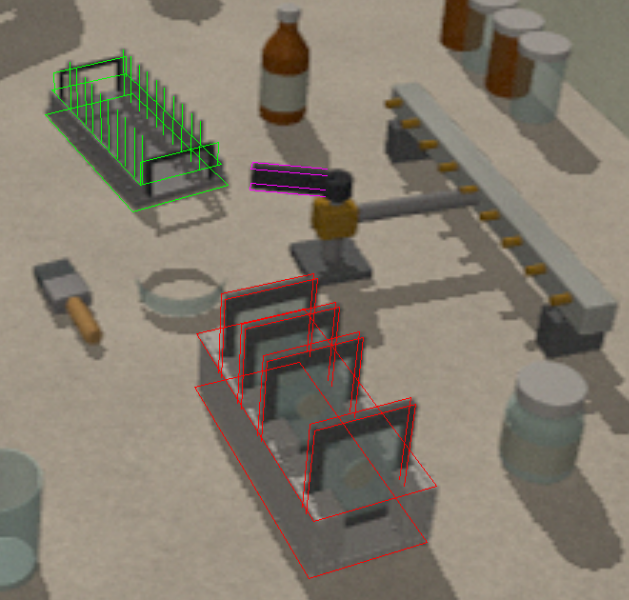

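The rack and lever fits sit well: rack (0.516,-0.271), yaw 0.0875, and valve axis (0.648,0.004), lever at 1.147 rad. The carrier fit is loose, so I'll refine it before placing anything. I'll do the valve first.

```bash
cat > go.py <<'E'
import sys
from h import *
from scipy.spatial.transform import Rotation as Ro
# usage: go.py x y z [xangle_deg]: remaining shift in tool axes (mm) and turn (rad)
def delta(x,y,z,ang=None):
    s=env.read_state();R=np.array(s["ee_rot"]);p=np.array(s["position"])
    print("pos",np.round(p*1e3,1),"xang",round(np.degrees(np.arctan2(R[1,0],R[0,0])),2),"t",s["time_s"])
    print("shift tool mm",np.round(R.T@(np.array([x,y,z])-p)*1e3,1))
    if ang is not None:
        a=np.radians(ang);c,n=np.cos(a),np.sin(a)
        W=np.array([[c,n,0],[n,-c,0],[0,0,-1]])
        print("turn rad",np.round(Ro.from_matrix(R.T@W).as_rotvec(),4))
if __name__=="__main__": delta(*[float(v) for v in sys.argv[1:]])
E
python3 go.py .5915 .0295 .244 65.7; python3 -m handwheel '[{"az":0.057}]' 0.55 20;python3 go.py .5915 .0295 .244 65.7
```

```text
pos [206.2 536.7 245.3] xang 68.98 t 1.3
shift tool mm [-335.3  541.6    1.3]
turn rad [-0.      0.      0.0573]
pos [206.2 536.7 245.3] xang 68.98 t 1.3
shift tool mm [-335.3  541.6    1.3]
turn rad [-0.      0.      0.0573]invalid input at $[0]: expected keys tx, ty, tz, ax, ay, az
```

```bash
python3 -m handwheel '[{"tx":0,"ty":0,"tz":0,"ax":0,"ay":0,"az":0.057},{"tx":-27,"ty":50,"tz":0,"ax":0,"ay":0,"az":0},{"tx":-27,"ty":50,"tz":0,"ax":0,"ay":0,"az":0},{"tx":-27,"ty":50,"tz":0,"ax":0,"ay":0,"az":0},{"tx":-27,"ty":50,"tz":0,"ax":0,"ay":0,"az":0},{"tx":-27,"ty":50,"tz":0,"ax":0,"ay":0,"az":0},{"tx":-27,"ty":50,"tz":0,"ax":0,"ay":0,"az":0},{"tx":-27,"ty":50,"tz":0,"ax":0,"ay":0,"az":0},{"tx":-27,"ty":50,"tz":0,"ax":0,"ay":0,"az":0},{"tx":-27,"ty":50,"tz":0,"ax":0,"ay":0,"az":0},{"tx":-27,"ty":50,"tz":0,"ax":0,"ay":0,"az":0}]' 0.55 20;python3 go.py .5915 .0295 .098 65.7
```

```text
time_s: 2.68
position: [0.552, 0.0833, 0.2455]
ee_rot: [[0.411, 0.911, 0.001], [0.911, -0.411, 0.0], [0.0, 0.0, -1.0]]
ft_force: [0.3, -0.7, 0.4]
opening: 0.453
pos [552.   83.3 245.5] xang 65.7 t 2.675
shift tool mm [-32.9  58.1 147.5]
turn rad [ 0.0004 -0.0004  0.    ]
```

```bash
python3 -m handwheel '[{"tx":-33,"ty":50,"tz":0,"ax":0,"ay":0,"az":0},{"tx":0,"ty":8,"tz":20,"ax":0,"ay":0,"az":0},{"tx":0,"ty":0,"tz":45,"ax":0,"ay":0,"az":0},{"tx":0,"ty":0,"tz":45,"ax":0,"ay":0,"az":0},{"tx":0,"ty":0,"tz":38,"ax":0,"ay":0,"az":0},{"tx":0,"ty":0,"tz":0,"ax":0,"ay":0,"az":0}]';python3 go.py .5915 .0295 .098 65.7
python3 - <<'E'
from h import *
p=env.read_camera("top");save(p,"v1.png",(190,60,330,180),3)
q=env.read_camera("side");im=q["pixels"];save(q,"v1s.png",(220,110,360,230),3)
cv2.imwrite("pics/v1b.png",np.hstack([cv2.imread("pics/v1.png"),cv2.imread("pics/v1s.png")])[:, :840])
E
```

```text
time_s: 3.42
position: [0.5866, 0.0325, 0.0933]
ee_rot: [[0.41, 0.912, -0.009], [0.912, -0.41, 0.002], [-0.002, -0.009, -1.0]]
ft_force: [-0.4, 0.5, 0.9]
opening: 0.45
pos [586.6  32.5  93.3] xang 65.77 t 3.425
shift tool mm [-0.7  5.6 -4.8]
turn rad [-0.0087  0.0022  0.0011]
```

View pics/v1b.png

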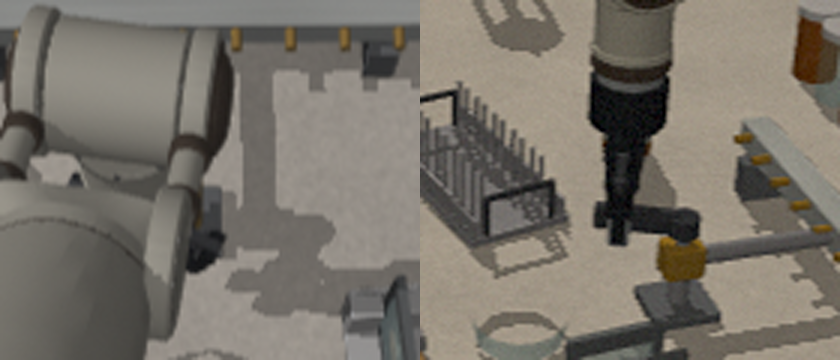

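The side view shows the fingers straddling the lever, at crop (620,215). Next I'll close on it and swing it shut.

```bash
python3 -m handwheel '[{"tx":0,"ty":0,"tz":0,"ax":0,"ay":0,"az":0},{"tx":0,"ty":0,"tz":0,"ax":0,"ay":0,"az":0},{"tx":0,"ty":0,"tz":0,"ax":0,"ay":0,"az":0},{"tx":0,"ty":0,"tz":0,"ax":0,"ay":0,"az":0}]' 1 25; python3 -m handwheel '[{"tx":6.3,"ty":0.3,"tz":0,"ax":0,"ay":0,"az":0.097},{"tx":6.3,"ty":0.3,"tz":0,"ax":0,"ay":0,"az":0.097},{"tx":6.3,"ty":0.3,"tz":0,"ax":0,"ay":0,"az":0.097},{"tx":6.3,"ty":0.3,"tz":0,"ax":0,"ay":0,"az":0.097},{"tx":6.3,"ty":0.3,"tz":0,"ax":0,"ay":0,"az":0.097},{"tx":6.3,"ty":0.3,"tz":0,"ax":0,"ay":0,"az":0.097},{"tx":6.3,"ty":0.3,"tz":0,"ax":0,"ay":0,"az":0.097},{"tx":6.3,"ty":0.3,"tz":0,"ax":0,"ay":0,"az":0.097},{"tx":6.3,"ty":0.3,"tz":0,"ax":0,"ay":0,"az":0.097},{"tx":6.3,"ty":0.3,"tz":0,"ax":0,"ay":0,"az":0.097},{"tx":6.3,"ty":0.3,"tz":0,"ax":0,"ay":0,"az":0.097},{"tx":4,"ty":0.3,"tz":0,"ax":0,"ay":0,"az":0.06}]'; python3 -m handwheel '[{"tx":0,"ty":0,"tz":0,"ax":0,"ay":0,"az":0},{"tx":0,"ty":0,"tz":0,"ax":0,"ay":0,"az":0}]'; python3 go.py .648 .066 .098 0
```

```text
time_s: 4.03
position: [0.5914, 0.0305, 0.0997]
ee_rot: [[0.412, 0.911, 0.003], [0.911, -0.412, -0.001], [0.0, 0.003, -1.0]]
ft_force: [-3.3, -1.3, 6.4]
opening: 0.162
time_s: 5.52
position: [0.6463, 0.0649, 0.0994]
ee_rot: [[1.0, 0.016, -0.007], [0.016, -1.0, -0.007], [-0.007, 0.007, -1.0]]
ft_force: [-23.4, -15.0, 19.5]
opening: 0.158
time_s: 5.78
position: [0.6462, 0.0649, 0.0995]
ee_rot: [[1.0, 0.019, -0.007], [0.019, -1.0, -0.007], [-0.007, 0.007, -1.0]]
ft_force: [-17.5, -15.2, 14.6]
opening: 0.165
pos [646.2  64.9  99.5] xang 1.1 t 5.775
shift tool mm [ 1.8 -1.1  1.5]
turn rad [0.0072 0.0068 0.0192]
```

```bash
python3 -m handwheel '[{"tx":0,"ty":0,"tz":0,"ax":0,"ay":0,"az":0},{"tx":0,"ty":0,"tz":0,"ax":0,"ay":0,"az":0},{"tx":0,"ty":0,"tz":0,"ax":0,"ay":0,"az":0},{"tx":0,"ty":0,"tz":-50,"ax":0,"ay":0,"az":0},{"tx":0,"ty":0,"tz":-50,"ax":0,"ay":0,"az":0},{"tx":-50,"ty":0,"tz":-50,"ax":0,"ay":0,"az":0.185},{"tx":-55,"ty":0,"tz":0,"ax":0,"ay":0,"az":0.185},{"tx":-55,"ty":0,"tz":0,"ax":0,"ay":0,"az":0.185},{"tx":-50,"ty":0,"tz":0,"ax":0,"ay":0,"az":0.185},{"tx":-40,"ty":0,"tz":0,"ax":0,"ay":0,"az":0.185},{"tx":-30,"ty":0,"tz":0,"ax":0,"ay":0,"az":0.185}]' 0.55 25
python3 - <<'E'
from fit import *
np.set_printoptions(precision=4,suppress=True)
P=[env.read_camera(n) for n in("top","side")];D=dts(P)
for sl,q0 in(("lever",(.648,.004,0.02)),):
    x=fit(P,lever(),q0,D);print(sl,x)
    for t in (0.02,):print(env.tip_of(P[0],"handle_grip")[:1],proj(P[0],place(np.array([[0,.062,.103]]),(.648,.004,.0))[0]))
for q0 in((.503,.298,.12),(.503,.298,.2)):
  for dx in (.0,):
    for k,nm in((slice(0,2),"both"),(slice(0,1),"top"),(slice(1,2),"side")):print(nm,fit(P[k],carrier(),q0,D[k]))
save(P[0],"c1.png",(80,140,290,230),3.8)
save(P[1],"s1.png",(190,120,330,215),5)
E
python3 go.py .52 -.18 .25 -85
```

```text
time_s: 7.15
position: [0.4053, 0.1728, 0.2417]
ee_rot: [[0.458, -0.889, 0.001], [-0.889, -0.458, 0.0], [-0.0, -0.001, -1.0]]
ft_force: [0.9, 0.6, 0.5]
opening: 0.45
lever (array([ 0.646 ,  0.0033, -0.0099]), np.float64(2.0879440307617188))
[{'at': [224.0, 120.4], 'score': 0.73}] [226.1601 120.0692]
both (array([0.4989, 0.2785, 0.3105]), np.float64(3.198322057723999))
top (array([0.4918, 0.2763, 0.3123]), np.float64(2.148700714111328))
side (array([0.502 , 0.3022, 0.1278]), np.float64(0.8413654565811157))
both (array([0.4961, 0.2767, 0.294 ]), np.float64(3.2048099040985107))
top (array([0.4936, 0.2711, 0.3065]), np.float64(2.1417930126190186))
side (array([0.5022, 0.3025, 0.1277]), np.float64(0.841450035572052))
pos [406.1 172.6 241.7] xang -62.22 t 7.3
shift tool mm [365.1  63.6  -8.3]
turn rad [-8.000e-04 -1.000e-04  3.976e-01]
```

View pics/c1.png

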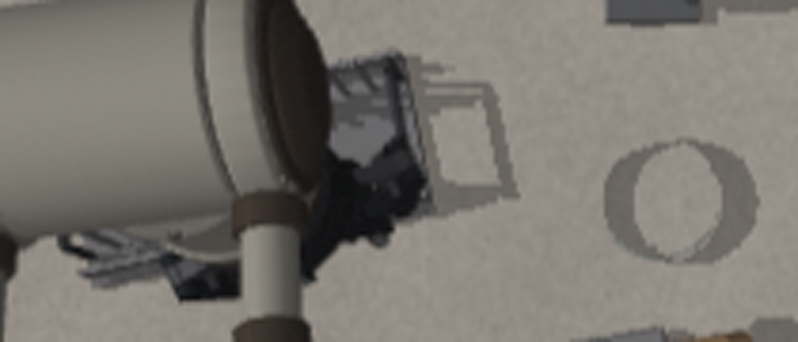

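View pics/s1.png

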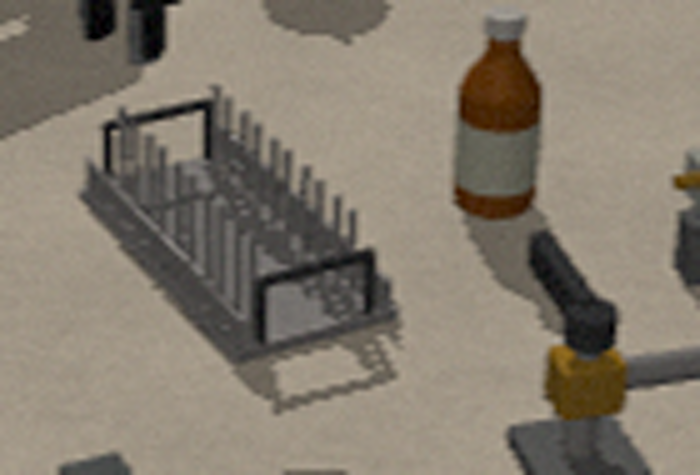

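The valve lever is shut: in the side crop it points along +y, and the lever fit gives about 0. The side fit puts the carrier at (0.502,0.302), yaw 0.128. I'll refit from the top once the arm is clear. First plate is rack slot +90.

```bash
python3 -m handwheel '[{"tx":0,"ty":0,"tz":0,"ax":0,"ay":0,"az":0.185},{"tx":0,"ty":0,"tz":0,"ax":0,"ay":0,"az":0.185},{"tx":0,"ty":0,"tz":0,"ax":0,"ay":0,"az":0.028},{"tx":52,"ty":-10,"tz":0,"ax":0,"ay":0,"az":0},{"tx":52,"ty":-10,"tz":0,"ax":0,"ay":0,"az":0},{"tx":52,"ty":-10,"tz":0,"ax":0,"ay":0,"az":0},{"tx":52,"ty":-10,"tz":0,"ax":0,"ay":0,"az":0},{"tx":52,"ty":-10,"tz":0,"ax":0,"ay":0,"az":0},{"tx":52,"ty":-10,"tz":0,"ax":0,"ay":0,"az":0},{"tx":49,"ty":-11,"tz":0,"ax":0,"ay":0,"az":0},{"tx":0,"ty":0,"tz":0,"ax":0,"ay":0,"az":0}]' 0.65 25
python3 go.py .508 -.181 .107 -85
python3 - <<'E'
from fit import *
np.set_printoptions(precision=4,suppress=True)
P=[env.read_camera(n) for n in("top","side")];D=dts(P)
C=carrier();W=rect(.062,.125,0)
X=sample(C)
for q0 in((.5,.30,.13),(.503,.298,.2)):
    for k,nm in((slice(0,2),"both"),(slice(0,1),"top"),(slice(1,2),"side")):print(nm,fit(P[k],C,q0,D[k]))
im=cv2.cvtColor(np.asarray(P[0]["pixels"]),cv2.COLOR_RGB2BGR);S=4;im=cv2.resize(im,None,fx=S,fy=S,interpolation=cv2.INTER_CUBIC);b=im.copy()
draw(P[0],b,C,(.502,.3023,.1278),(0,255,0),S)
c=(slice(140*S,220*S),slice(80*S,210*S))
cv2.imwrite("pics/c2.png",np.vstack([im[c],b[c]])[:600*2])
E
```

```text
time_s: 8.68
position: [0.5075, -0.1858, 0.2411]
ee_rot: [[0.082, -0.997, -0.0], [-0.997, -0.082, -0.001], [0.001, 0.0, -1.0]]
ft_force: [-0.2, 1.2, 0.2]
opening: 0.35
pos [ 507.5 -185.8  241.1] xang -85.29 t 8.675
shift tool mm [ -4.8  -0.9 134.1]
turn rad [ 0.0002 -0.0006 -0.0051]
both (array([0.5044, 0.2933, 0.2071]), np.float64(1.5548839569091797))
top (array([0.4998, 0.2994, 0.2172]), np.float64(0.6631315350532532))
side (array([0.5021, 0.3029, 0.1277]), np.float64(0.8283876180648804))
both (array([0.5044, 0.2933, 0.2071]), np.float64(1.5548973083496094))
top (array([0.4999, 0.2995, 0.2171]), np.float64(0.6631417870521545))
side (array([0.5021, 0.3031, 0.1287]), np.float64(0.8286915421485901))
```

View pics/c2.png

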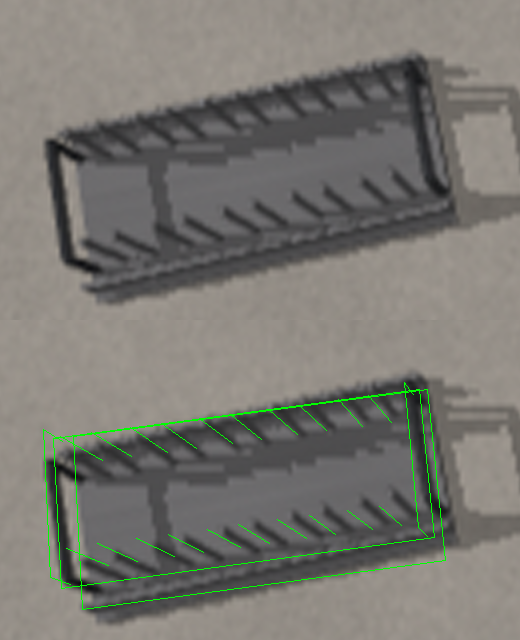

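Run:
```python
from fit import *
np.set_printoptions(precision=4,suppress=True)
P=[env.read_camera(n) for n in("top","side")];D=dts(P)
c=[onz(P[0],u,.059) for u in((183.2,156.2),(190,187.5),(92.5,176.2),(97,205.5))]
print(np.array(c),np.mean(c,0))
v=(c[0]+c[1]-c[2]-c[3])/2;print(np.linalg.norm(v),np.arctan2(v[0],-v[1]),np.linalg.norm(c[0]-c[1]),np.linalg.norm(c[2]-c[3]))
# side with top-like seeds, single-camera cost scan over yaw
for a in(.12,.16,.2,.24):
  for k in(0,1):
    print(a,k,fit(P[k:k+1],carrier(),(.5,.3,a),D[k:k+1]) if 0 else '')
S=4
for q,n in(((.4999,.2994,.217),"A"),):
  o=[]
  for p,(x0,y0,x1,y1) in zip(P,((80,140,210,215),(195,130,290,205))):
    im=cv2.cvtColor(np.asarray(p["pixels"]),cv2.COLOR_RGB2BGR);im=cv2.resize(im,None,fx=S,fy=S,interpolation=cv2.INTER_CUBIC)
    b=im.copy();draw(p,b,carrier(),q,(0,255,0),S);o.append(b[y0*S:y1*S,x0*S:x1*S])
  w=min(x.shape[1] for x in o);o[1]=o[1]
  h=max(x.shape[0] for x in o);cv2.imwrite("pics/c3.png",np.hstack([o[0][:, :416],o[1]]))
```

```text
[[0.565  0.184  0.059 ]
 [0.4795 0.1634 0.059 ]
 [0.5125 0.4214 0.059 ]
 [0.4342 0.4035 0.059 ]] [0.4978 0.2931 0.059 ]
0.2436567302125574 0.2021670101612067 0.08792041681140132 0.08039930463819955
0.12 0 
0.12 1 
0.16 0 
0.16 1 
0.2 0 
0.2 1 
0.24 0 
0.24 1
```

View pics/c3.png

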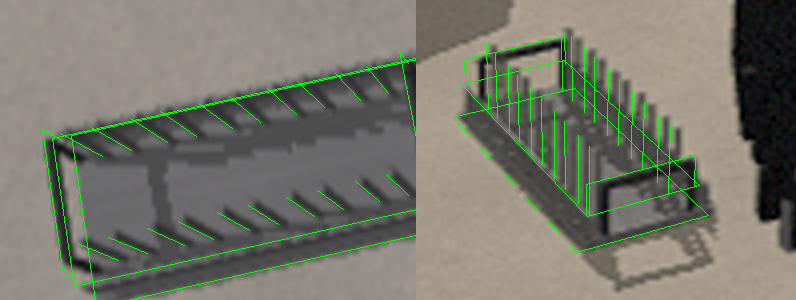

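```bash
sed -i 's/(-.05,y,.059),(.05,y,.059)/(-.042,y,.059),(.042,y,.059)/; s/((-.05,y,.03),(-.05,y,.059)),((.05,y,.03),(.05,y,.059))/((-.042,y,.02),(-.042,y,.059)),((.042,y,.02),(.042,y,.059))/; s/L=rect(.062,.125,0)+rect(.052,.125,.032)/L=rect(.062,.125,0)/' fit.py; sed -i 's/for d in(-.01,.01): L+=\[((x,s+d,.015),(x,s+d,.08))\]/for d in(-.01,.01): L+=[((x,s+d+e,.03),(x,s+d+e,.08)) for e in(-.003,.003)]/' fit.py
python3 - <<'E'
from fit import *
np.set_printoptions(precision=4,suppress=True)
P=[env.read_camera(n) for n in("top","side")];D=dts(P)
for k,nm in((slice(0,2),"both"),(slice(0,1),"top"),(slice(1,2),"side")):
    r=fit(P[k],carrier(),(.503,.293,.2),D[k]);print(nm,r)
    if nm=="both":q=r[0]
S=4;o=[]
for p,(x0,y0,x1,y1) in zip(P,((80,140,200,220),(200,125,280,205))):
    im=cv2.cvtColor(np.asarray(p["pixels"]),cv2.COLOR_RGB2BGR);im=cv2.resize(im,None,fx=S,fy=S,interpolation=cv2.INTER_CUBIC)
    draw(p,im,carrier(),q,(0,255,0),S);o.append(im[y0*S:y1*S,x0*S:x1*S])
cv2.imwrite("pics/c4.png",np.hstack(o))
E
```

```text
both (array([0.4953, 0.2993, 0.1907]), np.float64(1.7429428100585938))
top (array([0.497 , 0.2908, 0.2087]), np.float64(0.6913222670555115))
side (array([0.5073, 0.3032, 0.2378]), np.float64(0.9118900299072266))
```

View pics/c4.png

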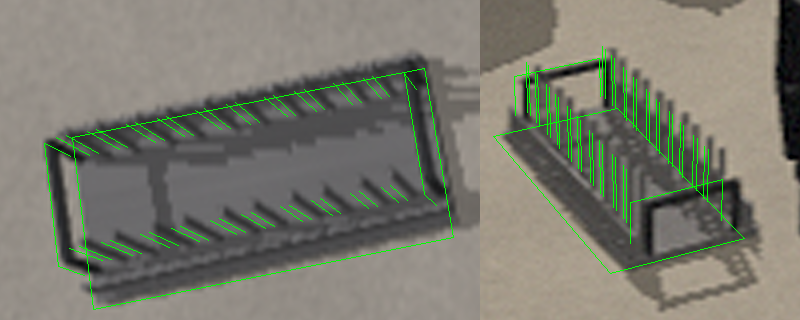

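Run:
```python
from fit import *
from scipy.optimize import least_squares
np.set_printoptions(precision=4,suppress=True)
P=[env.read_camera(n) for n in("top","side")]
T=[(183.2,156.2),(190,187.5),(92.5,176.2),(97,205.5)]
Sd=[(264.25,170.75),(242.5,175.75),(231.25,140.5),(211.25,144.25)]
for a,b in zip(T,Sd):print(*tri(P[0],a,P[1],b),onz(P[0],a,.057),onz(P[1],b,.057))
def M(q):return place(np.array([(q[3],-.12,.057),(-q[3],-.12,.057),(q[3],.12,.057),(-q[3],.12,.057)]),q[:3])
f=lambda q:np.concatenate([(projv(P[0],M(q))-T).ravel(),(projv(P[1],M(q))-Sd).ravel()])
r=least_squares(f,[.5,.293,.2,.042],loss="soft_l1");print(r.x,f(r.x))
D=dts(P)
for w in(carrier(),carrier()[4:]):print(fit(P,w,r.x[:3],D,cap=2.5))
```

```text
[0.5677 0.1841 0.0573] 0.0042108295514838474 [0.5656 0.1844 0.057 ] [0.5701 0.1851 0.057 ]
[0.4844 0.1619 0.0632] 0.011402962535758652 [0.4799 0.1638 0.057 ] [0.493  0.1725 0.057 ]
[0.5157 0.4226 0.0561] 0.004705163782971056 [0.513  0.4223 0.057 ] [0.5177 0.4212 0.057 ]
[0.4367 0.4022 0.0612] 0.005841563248250273 [0.4345 0.4044 0.057 ] [0.4413 0.4103 0.057 ]
[0.501  0.2943 0.213  0.0409] [-0.4446 -0.2515 -1.642  -2.3895  0.8714 -0.9503  0.5897 -0.4594 -1.1611
  0.0676 -1.6626  0.922  -0.4949  0.1893 -1.105   1.1096]
(array([0.4952, 0.299 , 0.1911]), np.float64(1.719586730003357))
(array([0.4943, 0.2976, 0.2005]), np.float64(1.6564304828643799))
```

Run:
```python
from fit import *
from scipy.optimize import least_squares
np.set_printoptions(precision=4,suppress=True)
p=env.read_camera("top")
ys=[.1,.08,.055,.035,.01,-.01,-.035,-.055,-.08,-.1]
t=np.array([(83,240),(118,232),(160,225),(185,213),(225,205),(257,203),(293,193),(325,188),(363,178),(393,170)])/4+[80,140]
X=np.array([(-.037,y,.08) for y in ys])
f=lambda q:(projv(p,place(X,q))-t).ravel()
r=least_squares(f,[.502,.294,.2],loss="soft_l1");print(r.x,f(r.x).reshape(-1,2).T)
# matched filter: pins dark along their length minus sides, top view + side view
g=[cv2.GaussianBlur(cv2.cvtColor(np.asarray(env.read_camera(n)["pixels"]),cv2.COLOR_RGB2GRAY).astype(np.float32),(3,3),0) for n in("top","side")]
P=[p,env.read_camera("side")]
def val(k,Y,q):
    u=projv(P[k],place(Y,q)).astype(np.float32);return cv2.remap(g[k],u[:,0].reshape(-1,1),u[:,1].reshape(-1,1),cv2.INTER_LINEAR)[:,0]
def seg(dy,x0=(-.037,.037)):
    return np.concatenate([np.linspace((x,y+dy,.03),(x,y+dy,.078),10) for x in x0 for y in ys])
A=seg(0);B=[seg(-.008),seg(.008)]
H=np.concatenate([np.linspace((-.04,y,.057),(.04,y,.057),30) for y in(-.12,.12)])
H2=[H+[0,d,0] for d in(-.008,.008)]
def score(q,ks):
    s=0
    for k in ks:
        s+=val(k,A,q).mean()-np.mean([val(k,b,q).mean() for b in B])
        s+=.5*(val(k,H,q).mean()-np.mean([val(k,b,q).mean() for b in H2]))
    return s
for ks in((0,),(1,),(0,1)):
    best=min(((score((x,y,a),ks),x,y,a) for x in np.arange(.492,.513,.001) for y in np.arange(.284,.305,.001) for a in np.arange(.17,.25,.01)))
    print(ks,np.array(best))
```

```text
[0.5028 0.2946 0.2148] [[ 0.4682 -0.4802 -1.2486  0.2704 -0.0387 -0.3022  0.3483  0.0526  0.163
   0.3352]
 [-0.2289  0.0481 -0.3511  0.9331  0.7929 -0.4157 -0.047  -0.4985 -0.121
   0.1846]]
(0,) [-51.6548   0.502    0.297    0.21  ]
(1,) [-18.1654   0.504    0.297    0.23  ]
(0, 1) [-67.8378   0.503    0.297    0.22  ]
```

```bash
cat > car.py <<'E'
from fit import *
ys=[.1,.08,.055,.035,.01,-.01,-.035,-.055,-.08,-.1]
def measure(q0,ks=(0,1),w=.045,full=(),quiet=False):
    P=[env.read_camera(n) for n in("top","side")]
    g=[cv2.GaussianBlur(cv2.cvtColor(np.asarray(p["pixels"]),cv2.COLOR_RGB2GRAY).astype(np.float32),(3,3),0) for p in P]
    Y=[y for y in ys if all(abs(y-f)>.022 for f in full)]
    seg=lambda dy:np.concatenate([np.linspace((x,y+dy,.03),(x,y+dy,.078),10) for x in(-.037,.037) for y in Y])
    H=np.concatenate([np.linspace((-.04,y,.057),(.04,y,.057),30) for y in(-.12,.12)])
    G=[(1,seg(0)),(-.5,seg(-.008)),(-.5,seg(.008)),(.5,H),(-.25,H+[0,.008,0]),(-.25,H-[0,.008,0])]
    def score(q,k):
        s=0
        for c,Z in G:
            u=projv(P[k],place(Z,q)).astype(np.float32);s+=c*cv2.remap(g[k],u[:,0].reshape(-1,1),u[:,1].reshape(-1,1),cv2.INTER_LINEAR).mean()
        return s
    def best(ks,c,w,st,wa,sa):
        return min((sum(score((x,y,a),k) for k in ks),x,y,a) for x in np.arange(c[0]-w,c[0]+w+1e-6,st) for y in np.arange(c[1]-w,c[1]+w+1e-6,st) for a in np.arange(c[2]-wa,c[2]+wa+1e-6,sa))
    for kk in({ks}|{(k,) for k in ks}):
        b=best(kk,q0,w,.003,.12,.03);b=best(kk,b[1:],.004,.001,.03,.01);print(kk,np.round(b,4))
    return P
E
python3 -m handwheel '[{"tx":-4.8,"ty":-1,"tz":20,"ax":0,"ay":0,"az":-0.005},{"tx":0,"ty":0,"tz":40,"ax":0,"ay":0,"az":0},{"tx":0,"ty":0,"tz":40,"ax":0,"ay":0,"az":0},{"tx":0,"ty":0,"tz":25,"ax":0,"ay":0,"az":0},{"tx":0,"ty":0,"tz":9,"ax":0,"ay":0,"az":0},{"tx":0,"ty":0,"tz":0,"ax":0,"ay":0,"az":0}]'; python3 go.py .508 -.181 .107 -85
python3 - <<'E'
from fit import *
p=env.read_camera("side");save(p,"g1.png",(230,160,360,320),3.7)
E
```

```text
time_s: 10.02
position: [0.5079, -0.1773, 0.1076]
ee_rot: [[0.088, -0.996, -0.0], [-0.996, -0.088, 0.0], [-0.0, 0.0, -1.0]]
ft_force: [0.8, 0.1, -0.7]
opening: 0.352
pos [ 507.9 -177.3  107.6] xang -84.96 t 10.025
shift tool mm [3.7 0.2 0.6]
turn rad [0.0001 0.0001 0.0006]
```

View pics/g1.png

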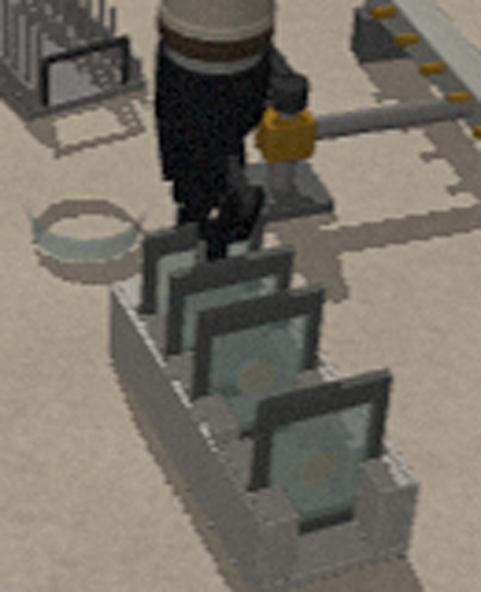

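The side crop shows the fingers straddling the first plate's top edge at (215,225), with the neighbours clear. I'll centre on it, close and lift.

```bash
python3 -m handwheel '[{"tx":3.7,"ty":0,"tz":0.6,"ax":0,"ay":0,"az":0},{"tx":0,"ty":0,"tz":0,"ax":0,"ay":0,"az":0}]'; python3 -m handwheel '[{"tx":0,"ty":0,"tz":0,"ax":0,"ay":0,"az":0},{"tx":0,"ty":0,"tz":0,"ax":0,"ay":0,"az":0},{"tx":0,"ty":0,"tz":0,"ax":0,"ay":0,"az":0},{"tx":0,"ty":0,"tz":0,"ax":0,"ay":0,"az":0}]' 1 35; python3 -m handwheel '[{"tx":0,"ty":0,"tz":-15,"ax":0,"ay":0,"az":0},{"tx":0,"ty":0,"tz":-25,"ax":0,"ay":0,"az":0},{"tx":0,"ty":0,"tz":-30,"ax":0,"ay":0,"az":0},{"tx":0,"ty":0,"tz":-30,"ax":0,"ay":0,"az":0},{"tx":0,"ty":0,"tz":-30,"ax":0,"ay":0,"az":0},{"tx":0,"ty":0,"tz":-20,"ax":0,"ay":0,"az":0},{"tx":0,"ty":0,"tz":0,"ax":0,"ay":0,"az":0}]'; python3 go.py .4836 .3839 .257 -77.6;python3 -c "
from car import *
measure((.503,.296,.217),w=.012)"
```

```text
time_s: 10.32
position: [0.5088, -0.1817, 0.1079]
ee_rot: [[0.087, -0.996, 0.002], [-0.996, -0.087, -0.001], [0.001, -0.002, -1.0]]
ft_force: [-0.2, 0.3, -0.2]
opening: 0.354
time_s: 10.82
position: [0.5084, -0.1811, 0.1073]
ee_rot: [[0.088, -0.996, 0.001], [-0.996, -0.088, -0.0], [0.0, -0.001, -1.0]]
ft_force: [-0.9, 0.5, 3.4]
opening: 0.087
time_s: 11.7
position: [0.5089, -0.1815, 0.259]
ee_rot: [[0.088, -0.996, 0.003], [-0.996, -0.088, -0.002], [0.002, -0.003, -1.0]]
ft_force: [1.4, 0.1, -2.4]
opening: 0.089
pos [ 508.9 -181.5  259. ] xang -84.97 t 11.7
shift tool mm [-565.4  -24.4    0.8]
turn rad [-0.003  -0.0026 -0.1286]
(0, 1) [-67.9451   0.503    0.297    0.217 ]
(1,) [-18.2903   0.504    0.297    0.227 ]
(0,) [-51.5899   0.502    0.297    0.207 ]
```

```bash
python3 -m handwheel '[{"tx":-20,"ty":-4,"tz":0,"ax":0,"ay":0,"az":-0.128},{"tx":-45,"ty":-8,"tz":0,"ax":0,"ay":0,"az":0},{"tx":-55,"ty":-9.5,"tz":0,"ax":0,"ay":0,"az":0},{"tx":-55,"ty":-9.5,"tz":0,"ax":0,"ay":0,"az":0},{"tx":-55,"ty":-9.5,"tz":0,"ax":0,"ay":0,"az":0},{"tx":-55,"ty":-9.5,"tz":0,"ax":0,"ay":0,"az":0},{"tx":-55,"ty":-9.5,"tz":0,"ax":0,"ay":0,"az":0},{"tx":-55,"ty":-9.5,"tz":0,"ax":0,"ay":0,"az":0},{"tx":-55,"ty":-9.5,"tz":0,"ax":0,"ay":0,"az":0},{"tx":-50,"ty":-9,"tz":0,"ax":0,"ay":0,"az":0},{"tx":-35,"ty":-7,"tz":0,"ax":0,"ay":0,"az":0},{"tx":-15,"ty":-3,"tz":0,"ax":0,"ay":0,"az":0}]';python3 -m handwheel '[{"tx":0,"ty":0,"tz":0,"ax":0,"ay":0,"az":0},{"tx":0,"ty":0,"tz":0,"ax":0,"ay":0,"az":0}]'; python3 go.py .4836 .3849 .187 -77.6
```

```text
time_s: 13.3
position: [0.487, 0.3782, 0.2549]
ee_rot: [[0.216, -0.976, -0.003], [-0.976, -0.216, -0.002], [0.001, 0.003, -1.0]]
ft_force: [1.2, 0.1, -1.2]
opening: 0.087
time_s: 13.55
position: [0.4884, 0.3757, 0.2565]
ee_rot: [[0.213, -0.977, -0.001], [-0.977, -0.213, -0.001], [0.001, 0.001, -1.0]]
ft_force: [0.6, -0.1, -1.4]
opening: 0.091
pos [488.4 375.7 256.5] xang -77.7 t 13.55
shift tool mm [-10.1   2.7  69.5]
turn rad [ 0.0009 -0.0008 -0.0018]
```

```bash
python3 -m handwheel '[{"tx":-10,"ty":2.7,"tz":10,"ax":0,"ay":0,"az":0},{"tx":0,"ty":0,"tz":28,"ax":0,"ay":0,"az":0},{"tx":0,"ty":0,"tz":28,"ax":0,"ay":0,"az":0},{"tx":0,"ty":0,"tz":0,"ax":0,"ay":0,"az":0},{"tx":0,"ty":0,"tz":0,"ax":0,"ay":0,"az":0}]'; python3 go.py .4836 .3849 .107 -77.6;python3 - <<'E'
from car import *
P=measure((.503,.297,.217),ks=(1,),w=.008)
p=P[1];S=7;x0,y0,x1,y1=195,105,300,195
im=cv2.cvtColor(np.asarray(p["pixels"]),cv2.COLOR_RGB2BGR);im=cv2.resize(im,None,fx=S,fy=S,interpolation=cv2.INTER_CUBIC)
q=(.503,.297,.217);draw(p,im,[((sx,.09+sy,.01),(sx,.09+sy,.08)) for sx in(-.045,.045) for sy in(-.004,.004)],q,(0,255,0),S)
draw(p,im,[((sx,.09+sy,.01),(sx,.09+sy,.08)) for sx in(-.037,.037) for sy in(-.01,.01)],q,(0,0,255),S)
cv2.imwrite("pics/p1.png",im[y0*S:y1*S,x0*S:x1*S])
E
```

```text
time_s: 14.18
position: [0.4839, 0.3863, 0.1919]
ee_rot: [[0.214, -0.977, 0.001], [-0.977, -0.214, 0.001], [-0.0, -0.001, -1.0]]
ft_force: [0.6, -0.2, -1.1]
opening: 0.086
pos [483.9 386.3 191.9] xang -77.66 t 14.175
shift tool mm [ 1.3  0.7 84.9]
turn rad [-0.0013  0.0004 -0.001 ]
(1,) [-16.7353   0.504    0.297    0.227 ]
```

View pics/p1.png

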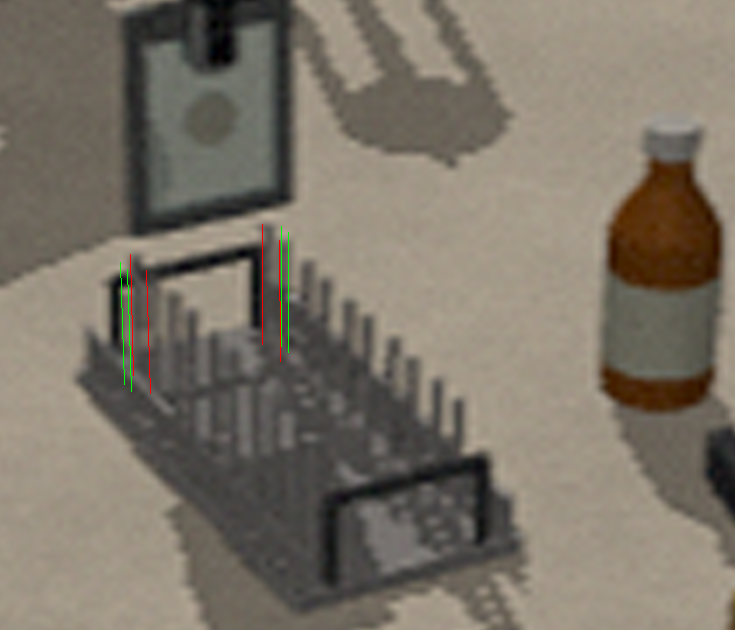

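The side view shows the plate hanging over the far slot, and the projected slot pins match the real ones to about 1 mm. I'll lower it.

```bash
python3 -m handwheel '[{"tx":1.3,"ty":0.7,"tz":5,"ax":0,"ay":0,"az":0},{"tx":0,"ty":0,"tz":15,"ax":0,"ay":0,"az":0},{"tx":0,"ty":0,"tz":15,"ax":0,"ay":0,"az":0},{"tx":0,"ty":0,"tz":0,"ax":0,"ay":0,"az":0}]';python3 -m handwheel '[{"tx":0,"ty":0,"tz":15,"ax":0,"ay":0,"az":0},{"tx":0,"ty":0,"tz":15,"ax":0,"ay":0,"az":0},{"tx":0,"ty":0,"tz":10,"ax":0,"ay":0,"az":0},{"tx":0,"ty":0,"tz":5,"ax":0,"ay":0,"az":0},{"tx":0,"ty":0,"tz":0,"ax":0,"ay":0,"az":0}]'; python3 go.py .4836 .3849 .107 -77.6
```

```text
time_s: 14.78
position: [0.4816, 0.384, 0.1531]
ee_rot: [[0.214, -0.977, -0.004], [-0.977, -0.214, -0.002], [0.001, 0.005, -1.0]]
ft_force: [0.6, -1.0, -2.1]
opening: 0.091
time_s: 15.4
position: [0.4829, 0.3847, 0.1105]
ee_rot: [[0.214, -0.977, -0.001], [-0.977, -0.214, -0.0], [0.0, 0.001, -1.0]]
ft_force: [0.6, 0.1, -1.2]
opening: 0.086
pos [482.9 384.7 110.5] xang -77.64 t 15.4
shift tool mm [-0.1 -0.8  3.5]
turn rad [ 0.0006 -0.0002 -0.0006]
```

```bash
python3 -m handwheel '[{"tx":0,"ty":0,"tz":2,"ax":0,"ay":0,"az":0},{"tx":0,"ty":0,"tz":1.5,"ax":0,"ay":0,"az":0},{"tx":0,"ty":0,"tz":0,"ax":0,"ay":0,"az":0},{"tx":0,"ty":0,"tz":0,"ax":0,"ay":0,"az":0}]'; python3 -m handwheel '[{"tx":0,"ty":0,"tz":0,"ax":0,"ay":0,"az":0},{"tx":0,"ty":0,"tz":0,"ax":0,"ay":0,"az":0},{"tx":0,"ty":0,"tz":0,"ax":0,"ay":0,"az":0},{"tx":0,"ty":0,"tz":-10,"ax":0,"ay":0,"az":0},{"tx":0,"ty":0,"tz":-40,"ax":0,"ay":0,"az":0},{"tx":0,"ty":0,"tz":-50,"ax":0,"ay":0,"az":0},{"tx":0,"ty":0,"tz":-20,"ax":0,"ay":0,"az":0}]' 0.65 35;python3 go.py .512 -.226 .227 -85;python3 - <<'E'
from fit import *
p=env.read_camera("side");save(p,"p2.png",(195,105,300,195),5)
E
```

```text
time_s: 15.9
position: [0.4831, 0.3848, 0.1075]
ee_rot: [[0.214, -0.977, 0.0], [-0.977, -0.214, 0.0], [-0.0, -0.0, -1.0]]
ft_force: [0.3, 0.3, -1.9]
opening: 0.087
time_s: 16.77
position: [0.4846, 0.3856, 0.2321]
ee_rot: [[0.214, -0.977, 0.006], [-0.977, -0.214, 0.003], [-0.002, -0.007, -1.0]]
ft_force: [0.2, 0.2, 0.6]
opening: 0.354
pos [484.6 385.6 232.1] xang -77.63 t 16.775
shift tool mm [603.3 104.3   3.4]
turn rad [-0.0065  0.0022  0.1286]
```

View pics/p2.png

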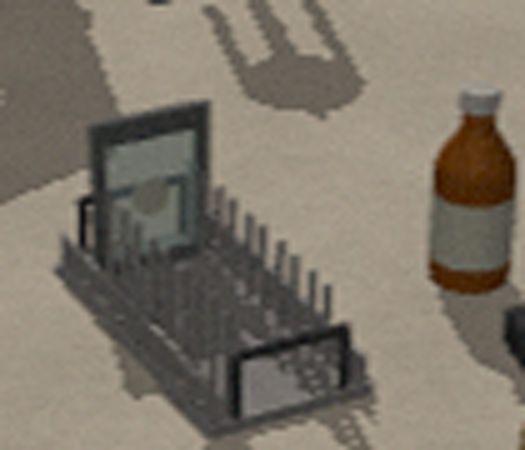

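Plate 1 stands in the far slot, between its pins (side crop (150,190)). Next is rack slot +45.

```bash
python3 -m handwheel '[{"tx":20,"ty":4,"tz":0,"ax":0,"ay":0,"az":0.128},{"tx":50,"ty":1.8,"tz":0,"ax":0,"ay":0,"az":0},{"tx":60,"ty":2.4,"tz":0,"ax":0,"ay":0,"az":0},{"tx":60,"ty":2.4,"tz":0,"ax":0,"ay":0,"az":0},{"tx":60,"ty":2.4,"tz":0,"ax":0,"ay":0,"az":0},{"tx":60,"ty":2.4,"tz":0,"ax":0,"ay":0,"az":0},{"tx":60,"ty":2.4,"tz":0,"ax":0,"ay":0,"az":0},{"tx":60,"ty":2.4,"tz":0,"ax":0,"ay":0,"az":0},{"tx":60,"ty":2.4,"tz":0,"ax":0,"ay":0,"az":0},{"tx":60,"ty":2.4,"tz":0,"ax":0,"ay":0,"az":0},{"tx":50,"ty":1.8,"tz":0,"ax":0,"ay":0,"az":0}]';python3 -m handwheel '[{"tx":10,"ty":0,"tz":0,"ax":0,"ay":0,"az":0},{"tx":0,"ty":0,"tz":0,"ax":0,"ay":0,"az":0},{"tx":0,"ty":0,"tz":0,"ax":0,"ay":0,"az":0}]';python3 go.py .512 -.226 .107 -85
```

```text
time_s: 18.2
position: [0.5107, -0.2173, 0.2259]
ee_rot: [[0.087, -0.996, -0.002], [-0.996, -0.087, 0.001], [-0.001, 0.002, -1.0]]
ft_force: [0.2, -0.1, -0.5]
opening: 0.349
time_s: 18.58
position: [0.5123, -0.2238, 0.2268]
ee_rot: [[0.089, -0.996, -0.001], [-0.996, -0.089, 0.001], [-0.001, 0.001, -1.0]]
ft_force: [0.4, 0.6, -0.2]
opening: 0.349
pos [ 512.3 -223.8  226.8] xang -84.89 t 18.575
shift tool mm [  2.3   0.4 119.8]
turn rad [0.0008 0.0012 0.002 ]
```

```bash
python3 -m handwheel '[{"tx":2.3,"ty":0.4,"tz":20,"ax":0,"ay":0,"az":0},{"tx":0,"ty":0,"tz":40,"ax":0,"ay":0,"az":0},{"tx":0,"ty":0,"tz":35,"ax":0,"ay":0,"az":0},{"tx":0,"ty":0,"tz":17,"ax":0,"ay":0,"az":0},{"tx":0,"ty":0,"tz":7.5,"ax":0,"ay":0,"az":0},{"tx":0,"ty":0,"tz":0,"ax":0,"ay":0,"az":0},{"tx":0,"ty":0,"tz":0,"ax":0,"ay":0,"az":0}]';python3 -m handwheel '[{"tx":0,"ty":0,"tz":0,"ax":0,"ay":0,"az":0},{"tx":0,"ty":0,"tz":0,"ax":0,"ay":0,"az":0},{"tx":0,"ty":0,"tz":0,"ax":0,"ay":0,"az":0},{"tx":0,"ty":0,"tz":0,"ax":0,"ay":0,"az":0}]' 1 35; python3 -m handwheel '[{"tx":0,"ty":0,"tz":-15,"ax":0,"ay":0,"az":0},{"tx":0,"ty":0,"tz":-25,"ax":0,"ay":0,"az":0},{"tx":0,"ty":0,"tz":-30,"ax":0,"ay":0,"az":0},{"tx":0,"ty":0,"tz":-30,"ax":0,"ay":0,"az":0},{"tx":0,"ty":0,"tz":-30,"ax":0,"ay":0,"az":0},{"tx":0,"ty":0,"tz":-20,"ax":0,"ay":0,"az":0},{"tx":0,"ty":0,"tz":0,"ax":0,"ay":0,"az":0}]'; python3 -c "
from car import *
measure((.503,.297,.217),w=.045,full=(.09,))"; python3 go.py .4933 .3409 .257 -77.6
```

```text
time_s: 19.45
position: [0.5131, -0.2282, 0.1094]
ee_rot: [[0.088, -0.996, 0.002], [-0.996, -0.088, -0.002], [0.002, -0.002, -1.0]]
ft_force: [-0.6, 0.3, 0.9]
opening: 0.347
time_s: 19.95
position: [0.5128, -0.2275, 0.1089]
ee_rot: [[0.087, -0.996, 0.001], [-0.996, -0.087, 0.0], [-0.0, -0.001, -1.0]]
ft_force: [-1.5, 3.5, 5.7]
opening: 0.086
time_s: 20.82
position: [0.513, -0.2285, 0.2603]
ee_rot: [[0.088, -0.996, 0.004], [-0.996, -0.088, -0.003], [0.003, -0.003, -1.0]]
ft_force: [-0.2, 0.2, -3.0]
opening: 0.091
(0, 1) [-41.2492   0.503    0.297    0.217 ]
(1,) [-11.4807   0.504    0.297    0.227 ]
(0,) [-31.7323   0.501    0.296    0.217 ]
pos [ 511.8 -227.6  257.3] xang -84.97 t 20.925
shift tool mm [-5.679e+02 -3.130e+01  4.000e-01]
turn rad [ 0.0008  0.0004 -0.1287]
```

```bash
python3 -m handwheel '[{"tx":-20,"ty":-3,"tz":0,"ax":0,"ay":0,"az":-0.128},{"tx":-45,"ty":-8,"tz":0,"ax":0,"ay":0,"az":0},{"tx":-56,"ty":-10,"tz":0,"ax":0,"ay":0,"az":0},{"tx":-56,"ty":-10,"tz":0,"ax":0,"ay":0,"az":0},{"tx":-56,"ty":-10,"tz":0,"ax":0,"ay":0,"az":0},{"tx":-56,"ty":-10,"tz":0,"ax":0,"ay":0,"az":0},{"tx":-56,"ty":-10,"tz":0,"ax":0,"ay":0,"az":0},{"tx":-56,"ty":-10,"tz":0,"ax":0,"ay":0,"az":0},{"tx":-56,"ty":-10,"tz":0,"ax":0,"ay":0,"az":0},{"tx":-51,"ty":-9,"tz":0,"ax":0,"ay":0,"az":0},{"tx":-36,"ty":-7,"tz":0,"ax":0,"ay":0,"az":0},{"tx":-16,"ty":-3,"tz":0,"ax":0,"ay":0,"az":0}]';python3 -m handwheel '[{"tx":0,"ty":0,"tz":0,"ax":0,"ay":0,"az":0},{"tx":0,"ty":0,"tz":0,"ax":0,"ay":0,"az":0},{"tx":0,"ty":0,"tz":0,"ax":0,"ay":0,"az":0}]'; python3 go.py .4933 .3409 .189 -77.6;  python3 -c "
from car import *
measure((.503,.297,.217),ks=(1,),w=.03,full=(.09,.045))"
```

```text
time_s: 22.42
position: [0.4914, 0.3421, 0.256]
ee_rot: [[0.216, -0.976, -0.003], [-0.976, -0.216, -0.001], [0.001, 0.003, -1.0]]
ft_force: [1.1, -0.4, -3.2]
opening: 0.087
time_s: 22.8
position: [0.4929, 0.3395, 0.2579]
ee_rot: [[0.213, -0.977, -0.0], [-0.977, -0.213, -0.0], [0.0, 0.0, -1.0]]
ft_force: [0.2, -1.4, -1.6]
opening: 0.088
pos [492.9 339.5 257.9] xang -77.73 t 22.8
shift tool mm [-1.3 -0.7 68.9]
turn rad [ 0.0001 -0.0003 -0.0023]
(1,) [-11.3094   0.504    0.297    0.227 ]
```

```bash
python3 -m handwheel '[{"tx":-1.3,"ty":-0.7,"tz":10,"ax":0,"ay":0,"az":-0.002},{"tx":0,"ty":0,"tz":29,"ax":0,"ay":0,"az":0},{"tx":0,"ty":0,"tz":29,"ax":0,"ay":0,"az":0},{"tx":0,"ty":0,"tz":0,"ax":0,"ay":0,"az":0},{"tx":0,"ty":0,"tz":0,"ax":0,"ay":0,"az":0},{"tx":0,"ty":0,"tz":0,"ax":0,"ay":0,"az":0}]'; python3 go.py .4933 .3409 .109 -77.6
```

```text
time_s: 23.65
position: [0.494, 0.3426, 0.1917]
ee_rot: [[0.216, -0.976, 0.003], [-0.976, -0.216, 0.001], [-0.001, -0.003, -1.0]]
ft_force: [-0.3, 0.1, -2.0]
opening: 0.091
pos [494.  342.6 191.7] xang -77.52 t 23.65
shift tool mm [ 1.5  1.3 82.7]
turn rad [-0.0031  0.0006  0.0014]
```

```bash
python3 -m handwheel '[{"tx":1,"ty":0.8,"tz":5,"ax":0,"ay":0,"az":0},{"tx":0,"ty":0,"tz":15,"ax":0,"ay":0,"az":0},{"tx":0,"ty":0,"tz":15,"ax":0,"ay":0,"az":0},{"tx":0,"ty":0,"tz":0,"ax":0,"ay":0,"az":0}]';python3 -m handwheel '[{"tx":0,"ty":0,"tz":15,"ax":0,"ay":0,"az":0},{"tx":0,"ty":0,"tz":15,"ax":0,"ay":0,"az":0},{"tx":0,"ty":0,"tz":9,"ax":0,"ay":0,"az":0},{"tx":0,"ty":0,"tz":5,"ax":0,"ay":0,"az":0},{"tx":0,"ty":0,"tz":0,"ax":0,"ay":0,"az":0},{"tx":0,"ty":0,"tz":0,"ax":0,"ay":0,"az":0}]'; python3 go.py .4933 .3409 .109 -77.6
```

```text
time_s: 24.15
position: [0.4909, 0.3403, 0.1522]
ee_rot: [[0.216, -0.976, -0.004], [-0.976, -0.216, -0.002], [0.001, 0.005, -1.0]]
ft_force: [0.2, -1.2, -1.3]
opening: 0.091
time_s: 24.9
position: [0.4929, 0.3412, 0.1115]
ee_rot: [[0.216, -0.976, 0.001], [-0.976, -0.216, 0.0], [-0.0, -0.001, -1.0]]
ft_force: [0.7, 0.2, -1.5]
opening: 0.087
pos [492.9 341.2 111.5] xang -77.52 t 24.9
shift tool mm [ 0.4 -0.4  2.5]
turn rad [-0.0011  0.0002  0.0014]
```

```bash
python3 -m handwheel '[{"tx":0,"ty":0,"tz":1.5,"ax":0,"ay":0,"az":0},{"tx":0,"ty":0,"tz":1,"ax":0,"ay":0,"az":0},{"tx":0,"ty":0,"tz":0,"ax":0,"ay":0,"az":0},{"tx":0,"ty":0,"tz":0,"ax":0,"ay":0,"az":0}]'; python3 -m handwheel '[{"tx":0,"ty":0,"tz":0,"ax":0,"ay":0,"az":0},{"tx":0,"ty":0,"tz":0,"ax":0,"ay":0,"az":0},{"tx":0,"ty":0,"tz":0,"ax":0,"ay":0,"az":0},{"tx":0,"ty":0,"tz":-10,"ax":0,"ay":0,"az":0},{"tx":0,"ty":0,"tz":-40,"ax":0,"ay":0,"az":0},{"tx":0,"ty":0,"tz":-50,"ax":0,"ay":0,"az":0},{"tx":0,"ty":0,"tz":-20,"ax":0,"ay":0,"az":0}]' 0.65 35; python3 -m handwheel '[{"tx":20,"ty":4,"tz":0,"ax":0,"ay":0,"az":0.128},{"tx":50,"ty":2,"tz":0,"ax":0,"ay":0,"az":0},{"tx":60,"ty":2.7,"tz":0,"ax":0,"ay":0,"az":0},{"tx":60,"ty":2.7,"tz":0,"ax":0,"ay":0,"az":0},{"tx":60,"ty":2.7,"tz":0,"ax":0,"ay":0,"az":0},{"tx":60,"ty":2.7,"tz":0,"ax":0,"ay":0,"az":0},{"tx":60,"ty":2.7,"tz":0,"ax":0,"ay":0,"az":0},{"tx":60,"ty":2.7,"tz":0,"ax":0,"ay":0,"az":0},{"tx":60,"ty":2.7,"tz":0,"ax":0,"ay":0,"az":0},{"tx":60,"ty":2.7,"tz":0,"ax":0,"ay":0,"az":0},{"tx":50,"ty":2,"tz":0,"ax":0,"ay":0,"az":0},{"tx":12,"ty":0,"tz":0,"ax":0,"ay":0,"az":0}]';python3 -m handwheel '[{"tx":0,"ty":0,"tz":0,"ax":0,"ay":0,"az":0},{"tx":0,"ty":0,"tz":0,"ax":0,"ay":0,"az":0},{"tx":0,"ty":0,"tz":0,"ax":0,"ay":0,"az":0}]';python3 go.py .516 -.271 .108 -85
```

```text
time_s: 25.4
position: [0.4926, 0.3412, 0.1089]
ee_rot: [[0.216, -0.976, 0.001], [-0.976, -0.216, 0.0], [-0.0, -0.001, -1.0]]
ft_force: [-1.1, -0.3, 2.0]
opening: 0.089
time_s: 26.28
position: [0.4941, 0.3418, 0.233]
ee_rot: [[0.216, -0.976, 0.006], [-0.976, -0.216, 0.003], [-0.001, -0.007, -1.0]]
ft_force: [0.6, 0.8, 0.5]
opening: 0.348
time_s: 27.78
position: [0.5197, -0.2739, 0.2277]
ee_rot: [[0.086, -0.996, -0.001], [-0.996, -0.086, 0.0], [-0.0, 0.001, -1.0]]
ft_force: [-0.2, 0.2, 0.4]
opening: 0.353
time_s: 28.15
position: [0.5207, -0.2698, 0.2285]
ee_rot: [[0.092, -0.996, -0.0], [-0.996, -0.092, 0.0], [-0.0, -0.0, -1.0]]
ft_force: [-0.3, 0.0, -0.3]
opening: 0.353
pos [ 520.7 -269.8  228.5] xang -84.75 t 28.15
shift tool mm [  0.8   4.7 120.5]
turn rad [-0.      0.0003  0.0044]
```

```bash
python3 -m handwheel '[{"tx":0.8,"ty":4.7,"tz":20,"ax":0,"ay":0,"az":0.004},{"tx":0,"ty":0,"tz":40,"ax":0,"ay":0,"az":0},{"tx":0,"ty":0,"tz":35,"ax":0,"ay":0,"az":0},{"tx":0,"ty":0,"tz":17,"ax":0,"ay":0,"az":0},{"tx":0,"ty":0,"tz":8.5,"ax":0,"ay":0,"az":0},{"tx":0,"ty":0,"tz":0,"ax":0,"ay":0,"az":0},{"tx":0,"ty":0,"tz":0,"ax":0,"ay":0,"az":0}]';python3 -m handwheel '[{"tx":0,"ty":0,"tz":0,"ax":0,"ay":0,"az":0},{"tx":0,"ty":0,"tz":0,"ax":0,"ay":0,"az":0},{"tx":0,"ty":0,"tz":0,"ax":0,"ay":0,"az":0},{"tx":0,"ty":0,"tz":0,"ax":0,"ay":0,"az":0}]' 1 35; python3 -m handwheel '[{"tx":0,"ty":0,"tz":-15,"ax":0,"ay":0,"az":0},{"tx":0,"ty":0,"tz":-25,"ax":0,"ay":0,"az":0},{"tx":0,"ty":0,"tz":-30,"ax":0,"ay":0,"az":0},{"tx":0,"ty":0,"tz":-30,"ax":0,"ay":0,"az":0},{"tx":0,"ty":0,"tz":-30,"ax":0,"ay":0,"az":0},{"tx":0,"ty":0,"tz":-20,"ax":0,"ay":0,"az":0},{"tx":0,"ty":0,"tz":0,"ax":0,"ay":0,"az":0}]'; python3 -c "
from car import *
measure((.503,.297,.217),w=.045,full=(.09,.045))"; python3 go.py .503 .297 .257 -77.6
```

```text
time_s: 29.02
position: [0.5167, -0.2732, 0.1094]
ee_rot: [[0.086, -0.996, 0.002], [-0.996, -0.086, -0.002], [0.002, -0.002, -1.0]]
ft_force: [1.0, 0.6, -0.5]
opening: 0.351
time_s: 29.52
position: [0.5163, -0.2724, 0.109]
ee_rot: [[0.086, -0.996, 0.001], [-0.996, -0.086, 0.0], [-0.0, -0.001, -1.0]]
ft_force: [-0.0, 2.9, 6.3]
opening: 0.085
time_s: 30.4
position: [0.5166, -0.2734, 0.2604]
ee_rot: [[0.086, -0.996, 0.003], [-0.996, -0.086, -0.003], [0.004, -0.003, -1.0]]
ft_force: [0.0, 0.8, -2.5]
opening: 0.092
(0, 1) [-38.1531   0.503    0.297    0.217 ]
(1,) [-10.1052   0.503    0.296    0.237 ]
(0,) [-30.5723   0.501    0.296    0.217 ]
pos [ 515.5 -272.4  257.3] xang -85.09 t 30.5
shift tool mm [-5.684e+02 -3.630e+01  5.000e-01]
turn rad [ 0.0007  0.0004 -0.1307]
```

```bash
python3 -m handwheel '[{"tx":-20,"ty":-3,"tz":0,"ax":0,"ay":0,"az":-0.13},{"tx":-45,"ty":-8,"tz":0,"ax":0,"ay":0,"az":0},{"tx":-56,"ty":-11,"tz":0,"ax":0,"ay":0,"az":0},{"tx":-56,"ty":-11,"tz":0,"ax":0,"ay":0,"az":0},{"tx":-56,"ty":-11,"tz":0,"ax":0,"ay":0,"az":0},{"tx":-56,"ty":-11,"tz":0,"ax":0,"ay":0,"az":0},{"tx":-56,"ty":-11,"tz":0,"ax":0,"ay":0,"az":0},{"tx":-56,"ty":-11,"tz":0,"ax":0,"ay":0,"az":0},{"tx":-56,"ty":-11,"tz":0,"ax":0,"ay":0,"az":0},{"tx":-51,"ty":-9,"tz":0,"ax":0,"ay":0,"az":0},{"tx":-36,"ty":-7,"tz":0,"ax":0,"ay":0,"az":0},{"tx":-16,"ty":-3,"tz":0,"ax":0,"ay":0,"az":0}]';python3 -m handwheel '[{"tx":0,"ty":0,"tz":0,"ax":0,"ay":0,"az":0},{"tx":0,"ty":0,"tz":0,"ax":0,"ay":0,"az":0},{"tx":0,"ty":0,"tz":0,"ax":0,"ay":0,"az":0}]'; python3 go.py .503 .297 .189 -77.6;  python3 -c "
from car import *
measure((.503,.297,.217),ks=(1,),w=.03,full=(.09,.045,0))"
```

```text
time_s: 32.0
position: [0.5019, 0.2988, 0.2561]
ee_rot: [[0.216, -0.976, -0.003], [-0.976, -0.216, -0.001], [0.0, 0.003, -1.0]]
ft_force: [0.2, -0.5, -1.5]
opening: 0.087
time_s: 32.38
position: [0.5034, 0.2962, 0.2579]
ee_rot: [[0.212, -0.977, -0.0], [-0.977, -0.212, -0.0], [0.0, 0.0, -1.0]]
ft_force: [0.6, -0.6, -1.2]
opening: 0.09
pos [503.4 296.2 257.9] xang -77.73 t 32.375
shift tool mm [-0.9  0.2 68.9]
turn rad [ 0.0001 -0.0003 -0.0023]
(1,) [-9.8922  0.502   0.296   0.257 ]
```

```bash
python3 -m handwheel '[{"tx":-0.5,"ty":0.2,"tz":10,"ax":0,"ay":0,"az":-0.002},{"tx":0,"ty":0,"tz":29,"ax":0,"ay":0,"az":0},{"tx":0,"ty":0,"tz":29,"ax":0,"ay":0,"az":0},{"tx":0,"ty":0,"tz":0,"ax":0,"ay":0,"az":0},{"tx":0,"ty":0,"tz":0,"ax":0,"ay":0,"az":0},{"tx":0,"ty":0,"tz":0,"ax":0,"ay":0,"az":0},{"tx":0,"ty":0,"tz":0,"ax":0,"ay":0,"az":0}]'; python3 go.py .503 .297 .109 -77.6
```

```text
time_s: 33.35
position: [0.5034, 0.2981, 0.1911]
ee_rot: [[0.216, -0.976, 0.002], [-0.976, -0.216, 0.001], [-0.0, -0.002, -1.0]]
ft_force: [-0.7, -0.6, -0.8]
opening: 0.088
pos [503.4 298.1 191.1] xang -77.52 t 33.35
shift tool mm [ 1.   0.8 82.1]
turn rad [-0.002   0.0002  0.0014]
```

```bash
python3 -m handwheel '[{"tx":0.7,"ty":0.4,"tz":5,"ax":0,"ay":0,"az":0},{"tx":0,"ty":0,"tz":15,"ax":0,"ay":0,"az":0},{"tx":0,"ty":0,"tz":15,"ax":0,"ay":0,"az":0},{"tx":0,"ty":0,"tz":0,"ax":0,"ay":0,"az":0}]';python3 -m handwheel '[{"tx":0,"ty":0,"tz":15,"ax":0,"ay":0,"az":0},{"tx":0,"ty":0,"tz":15,"ax":0,"ay":0,"az":0},{"tx":0,"ty":0,"tz":9,"ax":0,"ay":0,"az":0},{"tx":0,"ty":0,"tz":5,"ax":0,"ay":0,"az":0},{"tx":0,"ty":0,"tz":0,"ax":0,"ay":0,"az":0},{"tx":0,"ty":0,"tz":0,"ax":0,"ay":0,"az":0}]'; python3 go.py .503 .297 .109 -77.6
```

```text
time_s: 33.85
position: [0.5009, 0.2965, 0.1522]
ee_rot: [[0.216, -0.976, -0.005], [-0.976, -0.216, -0.002], [0.001, 0.005, -1.0]]
ft_force: [-0.5, 0.5, -2.1]
opening: 0.092
time_s: 34.6
position: [0.503, 0.2973, 0.1115]
ee_rot: [[0.216, -0.976, 0.001], [-0.976, -0.216, 0.0], [-0.0, -0.001, -1.0]]
ft_force: [0.1, 0.3, -2.1]
opening: 0.086
pos [503.  297.3 111.5] xang -77.52 t 34.6
shift tool mm [0.3 0.  2.5]
turn rad [-0.0011  0.0001  0.0014]
```

```bash
python3 -m handwheel '[{"tx":0,"ty":0,"tz":1.5,"ax":0,"ay":0,"az":0},{"tx":0,"ty":0,"tz":1,"ax":0,"ay":0,"az":0},{"tx":0,"ty":0,"tz":0,"ax":0,"ay":0,"az":0},{"tx":0,"ty":0,"tz":0,"ax":0,"ay":0,"az":0}]'; python3 -m handwheel '[{"tx":0,"ty":0,"tz":0,"ax":0,"ay":0,"az":0},{"tx":0,"ty":0,"tz":0,"ax":0,"ay":0,"az":0},{"tx":0,"ty":0,"tz":0,"ax":0,"ay":0,"az":0},{"tx":0,"ty":0,"tz":-10,"ax":0,"ay":0,"az":0},{"tx":0,"ty":0,"tz":-40,"ax":0,"ay":0,"az":0},{"tx":0,"ty":0,"tz":-50,"ax":0,"ay":0,"az":0},{"tx":0,"ty":0,"tz":-20,"ax":0,"ay":0,"az":0}]' 0.65 35; python3 -m handwheel '[{"tx":20,"ty":4,"tz":0,"ax":0,"ay":0,"az":0.13},{"tx":50,"ty":3,"tz":0,"ax":0,"ay":0,"az":0},{"tx":60,"ty":3.4,"tz":0,"ax":0,"ay":0,"az":0},{"tx":60,"ty":3.4,"tz":0,"ax":0,"ay":0,"az":0},{"tx":60,"ty":3.4,"tz":0,"ax":0,"ay":0,"az":0},{"tx":60,"ty":3.4,"tz":0,"ax":0,"ay":0,"az":0},{"tx":60,"ty":3.4,"tz":0,"ax":0,"ay":0,"az":0},{"tx":60,"ty":3.4,"tz":0,"ax":0,"ay":0,"az":0},{"tx":60,"ty":3.4,"tz":0,"ax":0,"ay":0,"az":0},{"tx":60,"ty":3.4,"tz":0,"ax":0,"ay":0,"az":0},{"tx":55,"ty":3,"tz":0,"ax":0,"ay":0,"az":0},{"tx":40,"ty":2,"tz":0,"ax":0,"ay":0,"az":0}]';python3 -m handwheel '[{"tx":12,"ty":0,"tz":0,"ax":0,"ay":0,"az":0},{"tx":0,"ty":0,"tz":0,"ax":0,"ay":0,"az":0},{"tx":0,"ty":0,"tz":0,"ax":0,"ay":0,"az":0},{"tx":0,"ty":0,"tz":0,"ax":0,"ay":0,"az":0}]';python3 go.py .524 -.361 .108 -85
```

```text
time_s: 35.1
position: [0.5027, 0.2972, 0.1089]
ee_rot: [[0.216, -0.976, 0.001], [-0.976, -0.216, 0.0], [-0.0, -0.001, -1.0]]
ft_force: [-2.2, 0.0, 3.1]
opening: 0.09
time_s: 35.98
position: [0.5042, 0.2977, 0.2332]
ee_rot: [[0.216, -0.976, 0.006], [-0.976, -0.216, 0.002], [-0.001, -0.007, -1.0]]
ft_force: [0.6, 0.7, -0.9]
opening: 0.351
time_s: 37.48
position: [0.5224, -0.3516, 0.2292]
ee_rot: [[0.086, -0.996, 0.001], [-0.996, -0.086, -0.001], [0.001, -0.001, -1.0]]
ft_force: [-0.5, 0.6, 1.2]
opening: 0.343
time_s: 37.98
position: [0.524, -0.3596, 0.2286]
ee_rot: [[0.089, -0.996, 0.0], [-0.996, -0.089, 0.0], [-0.0, -0.0, -1.0]]
ft_force: [0.7, -0.7, -0.1]
opening: 0.35
pos [ 524.  -359.6  228.6] xang -84.88 t 37.975
shift tool mm [  1.4   0.2 120.6]
turn rad [-0.      0.0002  0.0021]
```

```bash
python3 -m handwheel '[{"tx":1,"ty":0.2,"tz":20,"ax":0,"ay":0,"az":0.002},{"tx":0,"ty":0,"tz":40,"ax":0,"ay":0,"az":0},{"tx":0,"ty":0,"tz":35,"ax":0,"ay":0,"az":0},{"tx":0,"ty":0,"tz":17,"ax":0,"ay":0,"az":0},{"tx":0,"ty":0,"tz":8.5,"ax":0,"ay":0,"az":0},{"tx":0,"ty":0,"tz":0,"ax":0,"ay":0,"az":0},{"tx":0,"ty":0,"tz":0,"ax":0,"ay":0,"az":0}]';python3 -m handwheel '[{"tx":0,"ty":0,"tz":0,"ax":0,"ay":0,"az":0},{"tx":0,"ty":0,"tz":0,"ax":0,"ay":0,"az":0},{"tx":0,"ty":0,"tz":0,"ax":0,"ay":0,"az":0},{"tx":0,"ty":0,"tz":0,"ax":0,"ay":0,"az":0}]' 1 35; python3 -m handwheel '[{"tx":0,"ty":0,"tz":-15,"ax":0,"ay":0,"az":0},{"tx":0,"ty":0,"tz":-25,"ax":0,"ay":0,"az":0},{"tx":0,"ty":0,"tz":-30,"ax":0,"ay":0,"az":0},{"tx":0,"ty":0,"tz":-30,"ax":0,"ay":0,"az":0},{"tx":0,"ty":0,"tz":-30,"ax":0,"ay":0,"az":0},{"tx":0,"ty":0,"tz":-20,"ax":0,"ay":0,"az":0},{"tx":0,"ty":0,"tz":0,"ax":0,"ay":0,"az":0}]'; python3 -c "
from car import *
P=measure((.503,.297,.217),w=.045,full=(.09,.045,0))
L=sum([plate(s) for s in(.09,.045,0)],[])
r=fit(P,L,(.503,.297,.217));print(r)
save(P[0],'q1.png',(80,120,210,220),3)
save(P[1],'q2.png',(195,110,315,210),3.0)
a,b=cv2.imread('pics/q1.png'),cv2.imread('pics/q2.png');cv2.imwrite('pics/q.png',np.hstack([a,b]))"; python3 go.py .5127 .2531 .257 -77.6
```

```text
time_s: 38.85
position: [0.5244, -0.3627, 0.1095]
ee_rot: [[0.086, -0.996, 0.002], [-0.996, -0.086, -0.002], [0.002, -0.002, -1.0]]
ft_force: [-0.1, 0.4, 0.0]
opening: 0.35
time_s: 39.35
position: [0.5241, -0.362, 0.1091]
ee_rot: [[0.086, -0.996, 0.001], [-0.996, -0.086, -0.0], [0.0, -0.001, -1.0]]
ft_force: [-0.8, 2.5, 6.1]
opening: 0.093
time_s: 40.22
position: [0.5243, -0.3627, 0.26]
ee_rot: [[0.086, -0.996, 0.003], [-0.996, -0.086, -0.003], [0.003, -0.002, -1.0]]
ft_force: [0.6, -0.6, -1.3]
opening: 0.082
(0, 1) [-35.6032   0.502    0.296    0.217 ]
(1,) [-10.109   0.502   0.296   0.257]
(0,) [-28.7636   0.5      0.295    0.217 ]
(array([0.50237714, 0.29745468, 0.20359746]), np.float64(1.3673737049102783))
pos [ 523.2 -361.7  256.7] xang -85.09 t 40.325
shift tool mm [-6.134e+02 -4.220e+01  4.000e-01]
turn rad [ 0.001   0.0013 -0.1307]
```

View pics/q.png

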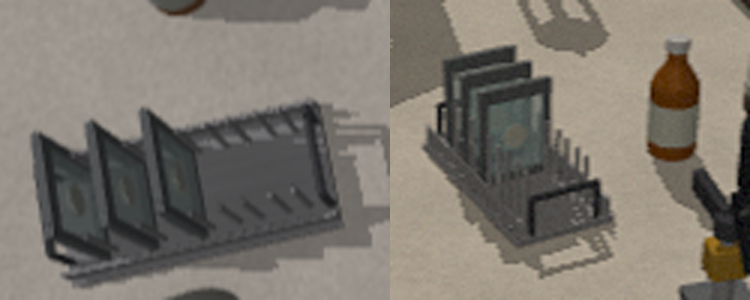

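The pictures show three plates standing in adjacent carrier slots, and the two slots nearest the dish empty. The fourth plate is held. I'll take it to slot -45.

```bash
python3 -m handwheel '[{"tx":-20,"ty":-3,"tz":0,"ax":0,"ay":0,"az":-0.13},{"tx":-45,"ty":-8,"tz":0,"ax":0,"ay":0,"az":0},{"tx":-60,"ty":-12,"tz":0,"ax":0,"ay":0,"az":0},{"tx":-60,"ty":-12,"tz":0,"ax":0,"ay":0,"az":0},{"tx":-60,"ty":-12,"tz":0,"ax":0,"ay":0,"az":0},{"tx":-60,"ty":-12,"tz":0,"ax":0,"ay":0,"az":0},{"tx":-60,"ty":-12,"tz":0,"ax":0,"ay":0,"az":0},{"tx":-60,"ty":-12,"tz":0,"ax":0,"ay":0,"az":0},{"tx":-60,"ty":-12,"tz":0,"ax":0,"ay":0,"az":0},{"tx":-56,"ty":-10,"tz":0,"ax":0,"ay":0,"az":0},{"tx":-42,"ty":-8,"tz":0,"ax":0,"ay":0,"az":0},{"tx":-19,"ty":-4,"tz":0,"ax":0,"ay":0,"az":0}]';python3 -m handwheel '[{"tx":0,"ty":0,"tz":0,"ax":0,"ay":0,"az":0},{"tx":0,"ty":0,"tz":0,"ax":0,"ay":0,"az":0},{"tx":0,"ty":0,"tz":0,"ax":0,"ay":0,"az":0}]'; python3 go.py .512 .2528 .189 -77.6;  python3 -c "
from car import *
measure((.503,.297,.217),ks=(1,),w=.03,full=(.09,.045,0,-.045))"
```

```text
time_s: 41.82
position: [0.5103, 0.2529, 0.256]
ee_rot: [[0.217, -0.976, -0.003], [-0.976, -0.217, -0.001], [0.0, 0.003, -1.0]]
ft_force: [0.3, -0.8, -1.4]
opening: 0.09
time_s: 42.2
position: [0.5119, 0.2498, 0.2578]
ee_rot: [[0.212, -0.977, -0.0], [-0.977, -0.212, -0.0], [0.0, 0.0, -1.0]]
ft_force: [0.5, 0.3, -1.9]
opening: 0.087
pos [511.9 249.8 257.8] xang -77.74 t 42.2
shift tool mm [-2.9 -0.7 68.8]
turn rad [ 0.0003 -0.0003 -0.0025]
(1,) [-11.1422   0.5      0.296    0.287 ]
```

```bash
python3 -m handwheel '[{"tx":-2,"ty":-0.5,"tz":10,"ax":0,"ay":0,"az":-0.002},{"tx":0,"ty":0,"tz":29,"ax":0,"ay":0,"az":0},{"tx":0,"ty":0,"tz":29,"ax":0,"ay":0,"az":0},{"tx":0,"ty":0,"tz":0,"ax":0,"ay":0,"az":0},{"tx":0,"ty":0,"tz":0,"ax":0,"ay":0,"az":0},{"tx":0,"ty":0,"tz":0,"ax":0,"ay":0,"az":0},{"tx":0,"ty":0,"tz":0,"ax":0,"ay":0,"az":0}]'; python3 go.py .512 .2528 .109 -77.6
python3 - <<'E'
from fit import *
P=[env.read_camera("side")]
S=6;im=cv2.cvtColor(np.asarray(P[0]["pixels"]),cv2.COLOR_RGB2BGR);im=cv2.resize(im,None,fx=S,fy=S,interpolation=cv2.INTER_CUBIC)
draw(P[0],im,[((sx,-.045+sy,.03),(sx,-.045+sy,.08)) for sx in(-.037,.037) for sy in(-.01,.01)],(.5025,.2967,.216),(0,0,255),S)
cv2.imwrite("pics/r.png",im[105*S:205*S,195*S:295*S])
E
```

```text
time_s: 43.18
position: [0.5123, 0.2534, 0.1911]
ee_rot: [[0.216, -0.976, 0.002], [-0.976, -0.216, 0.001], [-0.0, -0.002, -1.0]]
ft_force: [0.1, 0.6, -1.1]
opening: 0.09
pos [512.3 253.4 191.1] xang -77.52 t 43.175
shift tool mm [ 0.5  0.6 82.1]
turn rad [-0.0021  0.0001  0.0015]
```

View pics/r.png

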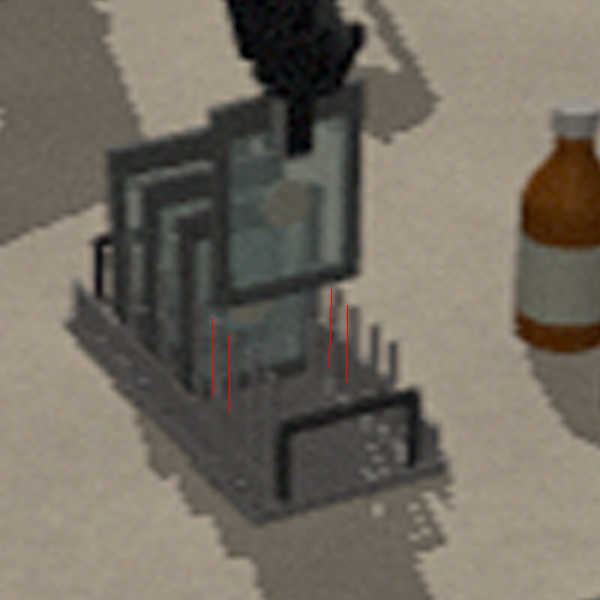

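The carrier hasn't moved. The projected pins show the same ~1 px side-camera bias as for plate 1, which seated without force. I'll lower it.

```bash
python3 -m handwheel '[{"tx":0.4,"ty":0.3,"tz":5,"ax":0,"ay":0,"az":0},{"tx":0,"ty":0,"tz":15,"ax":0,"ay":0,"az":0},{"tx":0,"ty":0,"tz":15,"ax":0,"ay":0,"az":0},{"tx":0,"ty":0,"tz":0,"ax":0,"ay":0,"az":0}]';python3 -m handwheel '[{"tx":0,"ty":0,"tz":15,"ax":0,"ay":0,"az":0},{"tx":0,"ty":0,"tz":15,"ax":0,"ay":0,"az":0},{"tx":0,"ty":0,"tz":9,"ax":0,"ay":0,"az":0},{"tx":0,"ty":0,"tz":5,"ax":0,"ay":0,"az":0},{"tx":0,"ty":0,"tz":0,"ax":0,"ay":0,"az":0},{"tx":0,"ty":0,"tz":0,"ax":0,"ay":0,"az":0}]'; python3 go.py .512 .2528 .109 -77.6
```

```text
time_s: 43.72
position: [0.5098, 0.2523, 0.1523]
ee_rot: [[0.216, -0.976, -0.005], [-0.976, -0.216, -0.001], [0.0, 0.005, -1.0]]
ft_force: [-0.4, 0.2, -1.3]
opening: 0.089
time_s: 44.48
position: [0.5119, 0.2529, 0.1114]
ee_rot: [[0.216, -0.976, 0.001], [-0.976, -0.216, 0.0], [-0.0, -0.001, -1.0]]
ft_force: [-0.3, 0.5, -1.6]
opening: 0.087
pos [511.9 252.9 111.4] xang -77.52 t 44.475
shift tool mm [ 0.1 -0.1  2.4]
turn rad [-0.0011  0.      0.0014]
```

```bash
python3 -m handwheel '[{"tx":0,"ty":0,"tz":1.5,"ax":0,"ay":0,"az":0},{"tx":0,"ty":0,"tz":1,"ax":0,"ay":0,"az":0},{"tx":0,"ty":0,"tz":0,"ax":0,"ay":0,"az":0},{"tx":0,"ty":0,"tz":0,"ax":0,"ay":0,"az":0}]'; python3 -m handwheel '[{"tx":0,"ty":0,"tz":0,"ax":0,"ay":0,"az":0},{"tx":0,"ty":0,"tz":0,"ax":0,"ay":0,"az":0},{"tx":0,"ty":0,"tz":0,"ax":0,"ay":0,"az":0},{"tx":0,"ty":0,"tz":-10,"ax":0,"ay":0,"az":0},{"tx":0,"ty":0,"tz":-40,"ax":0,"ay":0,"az":0},{"tx":0,"ty":0,"tz":-50,"ax":0,"ay":0,"az":0},{"tx":0,"ty":0,"tz":-30,"ax":0,"ay":0,"az":0}]' 0.65 35; python3 -m handwheel '[{"tx":30,"ty":0,"tz":0,"ax":0,"ay":0,"az":-0.17},{"tx":30,"ty":0,"tz":0,"ax":0,"ay":0,"az":-0.17},{"tx":30,"ty":0,"tz":0,"ax":0,"ay":0,"az":-0.17},{"tx":30,"ty":0,"tz":0,"ax":0,"ay":0,"az":-0.17},{"tx":0,"ty":0,"tz":0,"ax":0,"ay":0,"az":-0.17},{"tx":0,"ty":0,"tz":0,"ax":0,"ay":0,"az":-0.17},{"tx":0,"ty":0,"tz":0,"ax":0,"ay":0,"az":-0.17},{"tx":0,"ty":0,"tz":0,"ax":0,"ay":0,"az":-0.163},{"tx":0,"ty":0,"tz":0,"ax":0,"ay":0,"az":0},{"tx":0,"ty":0,"tz":0,"ax":0,"ay":0,"az":0}]'; python3 go.py .646 .066 .099 0
python3 - <<'E'
from car import *
P=[env.read_camera(n) for n in("top","side")]
D=dts(P)
print(fit(P,sum([plate(s) for s in(.09,.045,0,-.045)],[]),(.503,.297,.217),D))
print("side",fit(P[1:],sum([plate(s) for s in(.09,.045,0,-.045)],[]),(.503,.297,.217),D[1:]))
for p in P:print([(r["score"],np.round(onz(p,r["at"],.01),3)) for r in env.tip_of(p,"plate0")])
print(fit(P,lever(),(.647,.004,0.),D))
E
```

```text
time_s: 44.98
position: [0.5118, 0.2529, 0.1091]
ee_rot: [[0.216, -0.976, 0.001], [-0.976, -0.216, 0.0], [-0.0, -0.001, -1.0]]
ft_force: [-1.8, -0.8, 4.9]
opening: 0.088
time_s: 45.85
position: [0.5125, 0.2531, 0.2423]
ee_rot: [[0.216, -0.976, 0.005], [-0.976, -0.216, 0.001], [-0.0, -0.005, -1.0]]
ft_force: [-0.5, -0.1, -0.1]
opening: 0.35
time_s: 47.1
position: [0.5652, 0.1479, 0.2388]
ee_rot: [[1.0, -0.003, 0.0], [-0.003, -1.0, 0.0], [0.0, -0.0, -1.0]]
ft_force: [0.3, 0.0, -0.5]
opening: 0.349
pos [565.2 147.9 238.8] xang -0.15 t 47.1
shift tool mm [ 80.9  81.7 139.8]
turn rad [-0.     -0.0005 -0.0026]
(array([0.50537727, 0.30661057, 0.20024179]), np.float64(4.582263469696045))
side (array([0.50351014, 0.30011993, 0.2038385 ]), np.float64(0.6583735942840576))
[]
[(0.82, array([0.514, 0.233, 0.01 ])), (0.73, array([0.503, 0.309, 0.01 ])), (0.61, array([0.481, 0.379, 0.01 ]))]
(array([ 0.6459758 ,  0.00325128, -0.00988194]), np.float64(2.048107385635376))
```

```bash
python3 -m handwheel '[{"tx":40,"ty":40,"tz":0,"ax":0,"ay":0,"az":-0.002},{"tx":41,"ty":41.5,"tz":0,"ax":0,"ay":0,"az":0},{"tx":0,"ty":0,"tz":0,"ax":0,"ay":0,"az":0},{"tx":0,"ty":0,"tz":0,"ax":0,"ay":0,"az":0},{"tx":0,"ty":0,"tz":0,"ax":0,"ay":0,"az":0}]' 0.55 25; python3 go.py .646 .066 .099 0; python3 -m handwheel '[{"tx":0,"ty":0,"tz":45,"ax":0,"ay":0,"az":0},{"tx":0,"ty":0,"tz":45,"ax":0,"ay":0,"az":0},{"tx":0,"ty":0,"tz":35,"ax":0,"ay":0,"az":0},{"tx":0,"ty":0,"tz":14,"ax":0,"ay":0,"az":0},{"tx":0,"ty":0,"tz":0,"ax":0,"ay":0,"az":0},{"tx":0,"ty":0,"tz":0,"ax":0,"ay":0,"az":0}]'; python3 go.py .646 .066 .099 0
```

```text
time_s: 47.92
position: [0.6456, 0.0676, 0.2386]
ee_rot: [[1.0, 0.003, -0.0], [0.003, -1.0, 0.0], [-0.0, -0.0, -1.0]]
ft_force: [-0.7, 0.0, -0.1]
opening: 0.454
pos [645.6  67.6 238.6] xang 0.18 t 47.925
shift tool mm [  0.4   1.6 139.6]
turn rad [-0.0003  0.0001  0.0031]
time_s: 48.68
position: [0.6476, 0.0666, 0.1017]
ee_rot: [[1.0, 0.002, 0.004], [0.002, -1.0, -0.0], [0.004, 0.0, -1.0]]
ft_force: [0.8, -0.7, 0.3]
opening: 0.451
pos [647.6  66.6 101.7] xang 0.13 t 48.675
shift tool mm [-1.6  0.6  2.7]
turn rad [ 0.0003 -0.0037  0.0023]
```

```bash
python3 -m handwheel '[{"tx":0,"ty":0,"tz":2,"ax":0,"ay":0,"az":0},{"tx":0,"ty":0,"tz":0,"ax":0,"ay":0,"az":0},{"tx":0,"ty":0,"tz":0,"ax":0,"ay":0,"az":0},{"tx":0,"ty":0,"tz":0,"ax":0,"ay":0,"az":0}]' 1 25; python3 -m handwheel '[{"tx":-6.2,"ty":0.3,"tz":0,"ax":0,"ay":0,"az":-0.098},{"tx":-6.2,"ty":0.3,"tz":0,"ax":0,"ay":0,"az":-0.098},{"tx":-6.2,"ty":0.3,"tz":0,"ax":0,"ay":0,"az":-0.098},{"tx":-6.2,"ty":0.3,"tz":0,"ax":0,"ay":0,"az":-0.098},{"tx":-6.2,"ty":0.3,"tz":0,"ax":0,"ay":0,"az":-0.098},{"tx":-6.2,"ty":0.3,"tz":0,"ax":0,"ay":0,"az":-0.098},{"tx":-6.2,"ty":0.3,"tz":0,"ax":0,"ay":0,"az":-0.098},{"tx":-6.2,"ty":0.3,"tz":0,"ax":0,"ay":0,"az":-0.098},{"tx":0,"ty":0,"tz":0,"ax":0,"ay":0,"az":0},{"tx":0,"ty":0,"tz":0,"ax":0,"ay":0,"az":0},{"tx":0,"ty":0,"tz":0,"ax":0,"ay":0,"az":0}]'; python3 go.py .602 .049 .099 45
```

```text
time_s: 49.18
position: [0.646, 0.0664, 0.0989]
ee_rot: [[1.0, 0.002, -0.001], [0.002, -1.0, -0.0], [-0.001, 0.0, -1.0]]
ft_force: [-5.4, -1.0, 6.6]
opening: 0.161
time_s: 50.55
position: [0.602, 0.0482, 0.0989]
ee_rot: [[0.707, 0.707, 0.001], [0.707, -0.707, 0.0], [0.001, 0.0, -1.0]]
ft_force: [-2.3, 1.4, 6.0]
opening: 0.161
pos [602.   48.2  98.9] xang 45.0 t 50.55
shift tool mm [ 0.6 -0.6 -0.1]
turn rad [ 0.0004 -0.0008 -0.    ]
```

Lever at 45°. I'll release, rise and move clear, then check.

```bash
python3 -m handwheel '[{"tx":0,"ty":0,"tz":0,"ax":0,"ay":0,"az":0},{"tx":0,"ty":0,"tz":0,"ax":0,"ay":0,"az":0},{"tx":0,"ty":0,"tz":0,"ax":0,"ay":0,"az":0},{"tx":0,"ty":0,"tz":-20,"ax":0,"ay":0,"az":0},{"tx":0,"ty":0,"tz":-50,"ax":0,"ay":0,"az":0},{"tx":0,"ty":0,"tz":-50,"ax":0,"ay":0,"az":0},{"tx":0,"ty":0,"tz":-50,"ax":0,"ay":0,"az":0},{"tx":-55,"ty":-10,"tz":0,"ax":0,"ay":0,"az":0},{"tx":-55,"ty":-10,"tz":0,"ax":0,"ay":0,"az":0},{"tx":-55,"ty":-10,"tz":0,"ax":0,"ay":0,"az":0},{"tx":-55,"ty":-10,"tz":0,"ax":0,"ay":0,"az":0}]' 0.55 25;python3 -m handwheel '[{"tx":-55,"ty":10,"tz":0,"ax":0,"ay":0,"az":0},{"tx":-55,"ty":10,"tz":0,"ax":0,"ay":0,"az":0},{"tx":0,"ty":0,"tz":0,"ax":0,"ay":0,"az":0},{"tx":0,"ty":0,"tz":0,"ax":0,"ay":0,"az":0}]'
python3 - <<'E'
from car import *
P=[env.read_camera(n) for n in("top","side")];D=dts(P)
print("lever",fit(P,lever(),(.647,.004,.78),D))
L=sum([plate(s) for s in(.09,.045,0,-.045)],[])
for k in(slice(0,2),slice(0,1),slice(1,2)):print(fit(P[k],L,(.503,.297,.217),D[k]))
for t in("dish","bottle","jar","beaker","brush"):print(t,[np.round(onz(p,r["at"],0),3) for p in P for r in env.tip_of(p,t)[:1]])
save(P[0],'z1.png',(80,90,280,220),2);save(P[1],'z2.png',(195,100,395,230),2)
a,b=cv2.imread('pics/z1.png'),cv2.imread('pics/z2.png');cv2.imwrite('pics/z.png',np.hstack([a,b]))
E
```

```text
time_s: 51.92
position: [0.4165, -0.0803, 0.2689]
ee_rot: [[0.706, 0.708, 0.002], [0.708, -0.706, -0.002], [0.0, 0.003, -1.0]]
ft_force: [0.2, -1.0, 0.8]
opening: 0.451
time_s: 52.42
position: [0.3545, -0.1714, 0.2684]
ee_rot: [[0.707, 0.707, 0.002], [0.707, -0.707, -0.001], [0.001, 0.002, -1.0]]
ft_force: [0.2, -0.1, 0.2]
opening: 0.446
lever (array([0.6477453 , 0.00367133, 0.78989058]), np.float64(2.050548553466797))
(array([0.50218712, 0.29729303, 0.20499455]), np.float64(3.1622984409332275))
(array([0.50190278, 0.29727786, 0.20516634]), np.float64(0.7458526492118835))
(array([ 0.47187665,  0.11466531, -0.01795319]), np.float64(1.6632634401321411))
dish [array([ 0.516, -0.27 ,  0.   ])]
bottle [array([0.708, 0.32 , 0.   ]), array([0.704, 0.342, 0.   ])]
jar [array([ 0.717, -0.325,  0.   ]), array([ 0.711, -0.329, -0.   ])]
beaker [array([ 0.241, -0.317,  0.   ])]
brush [array([ 0.363, -0.005,  0.   ]), array([0.367, 0.001, 0.   ])]
```

View pics/z.png

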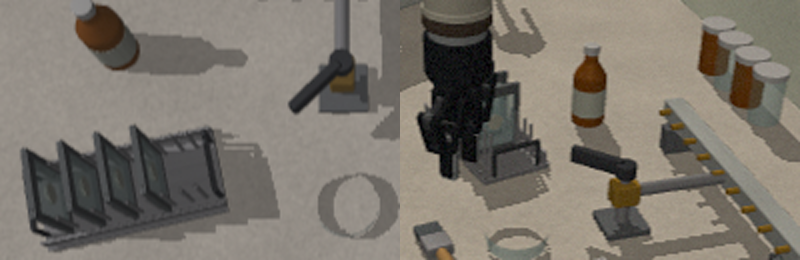

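The picture shows four plates upright in the carrier and the lever at about 45° (lever fit 0.79 rad), with the arm clear and only blocking the side view. I'm handing in.

```bash
python3 -c "
from station import env
print(env.finish_job())"
```

```text
the job is handed in; nothing more can be done
None
```

I shut the air valve first, then moved all four plates one at a time from the rack into carrier slots +90, +45, 0 and -45. After that I opened the valve half way and handed the job in at about 53 s. No verdict was reported.

**Valve:** when shut, the lever was pressed against its stop and the image fit gave about -0.01 rad. At the end the fit gave 0.79 rad, against the 0.785 target.

**Plates:** the last top picture shows all four upright between their pins, and the top fit matches them fully down. The fit put them within about 1 mm of the carrier position I measured earlier. Each plate was set down with only a few newtons at the wrist, and the gripper was open and clear.

**Checks that failed or disagreed:**
- In the last side picture the gripper hid the carrier, so that side fit was no use. The side fit taken just before opening the valve agreed with the plates being down, to about 3 mm.
- My first carrier fits were up to 8 mm off, and I replaced them with a pin-and-handle match. The side-camera yaw from that match drifted once plates hid the pins, so I ignored it.
- The network misplaced the dish at the rack's position. The pictures show no sign it moved, and nothing touched it. The bottle, jar, beaker and brush read within about 1.5 cm of where they started.

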